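Set and lock the flask lift stand

ROBOT

A 6-joint arm with a two-finger parallel gripper is mounted at the origin on the work surface. World frame = base frame: x ahead of the robot, y to its left, z up, the work surface at z = 0. Lengths are in m, angles in rad, forces in N, time in s.
With the tool pointing down it reaches from about 0.375 to 0.9 m from the base axis. Payload 3.1 kg.
Tool frame: the origin (TCP) lies where the fingers leave the gripper's body, on its centre line; the fingertips stand 73 mm ahead of it and the grasp point (between the pads) lies 54 mm ahead of it; y points along the fingers, x is the direction in which the jaws open and shut, and the axes are right-handed (so a half turn about y gives the same grasp; the last joint's range is limited). The gripper opens to 85 mm and grips with 20 to 120 N. Pads are 22 mm wide; open, the fingers measure 114 mm over their backs; the gripper's body (76 mm by 85 mm) begins 54 mm behind the grasp point. The pads swing forward as they close: fully open they stand 13 mm farther back than shut.
Start: joints at [-1.472, 0.527, 1.433, -0, 1.181, -0.178], TCP at [0.171, -0.601, 0.304] pointing down, gripper open.
Joint ranges: [-3.08, 3.08], [-0.75, 2.2], [0.22, 2.44], [-1.43, 4.57], [0, 2.65], [-2.85, 2.85]. Speed limits (rad/s): [2.79, 2.79, 3.14, 3.14, 3.14, 3.14].

INTERFACE

Orientations are given as a rotation vector (axis times angle).
In Python, from rig import readout, snapshot, camera_model, ctrl gives the robot as it stands.
- The arm moves only by the tool step_arm, never from a script. Its argument "series" is a list of rows, each an object of numbers: "tx", "ty", "tz": the shift along the tool's x, y, z in cm; "ax", "ay", "az": the turn, a rotation vector about the tool's x, y, z in degrees. In form: [{"tx": .., "ty": .., "tz": .., "ax": .., "ay": .., "az": ..}, ...]. A call has 1 to 20 rows; each row is the pose to reach, as a shift and turn from the pose commanded when the call began, along the tool's axes at that moment; what a row does not reach only later rows make up. A row lasts 1/10 s, in which the tool goes at most 50 mm and 8.59 degrees, less where a joint would pass 70% of its speed; a pose out of reach is approached as far as the arm can. A call with a gripper value outside its range is refused whole. "fingers" is the opening, from 0 (shut) to 1 (fully open), set as the call begins (left out, the last holds). The fingers move at their own pace and stop on an object; "grip_force" is the grip in N (left out, the last holds). Time passes only in rows, so rows that repeat a pose let the fingers close. It gives the time, the measured TCP pose, the force and the opening at its end, in the units of the state.
- readout.get_obs(): the state, without advancing time (a new reading comes with each control period).
- snapshot(name): name is "side" or "top"; returns the picture (420x560x3 uint8, red, green, blue); there is no depth.
- camera_model(name): a dict with "vfov" (degrees; the focal length in pixels is half the picture's height over the tangent of half this angle, whatever the lens; pixels are square), "cx", "cy" (the principal point, pixels), "eye" and "rotation" of the camera in the world. Camera axes: x right, y down, z forward; pixel columns grow to the right and rows downward; lengths in m; the calibration is good to about 2 mm. A picture is of the moment at which its call begins. camera_model takes no time and is no camera call.
- ctrl.job_done(): hands the job in, once; it reports no verdict.
The state is a dict: "time": time; "joint_positions": joint angles; "qd": joint speeds; "joint_torque": joint torques, N m; "eef_pos": TCP position; "tcp_rot": TCP orientation; "wrist_force": force on the tool from outside, world axes, zero at the start; "wrist_torque": the same for the moment, N m; "grip_width": opening from 0.0 (shut) to 1.0 (fully open).
Only numpy, scipy, OpenCV 4.12 (cv2) and the standard library are available. Lean on these libraries where they do the work, as an engineer would, in place of code of your own. Each camera call takes 0.05 s, during which the arm holds its last target.

TASK

On the flask lift stand, turn the black knob clockwise until its pointer nose lines up with the upright marker clip on the scale, letting go and taking a fresh grip whenever your wrist runs out of turn. Then turn the steel lock ring under the knob clockwise by its handle until it is tight against its stop, without upsetting the knob's setting. Do not shift the marker clip or disturb the bottle, jar and tip box standing around.

Things in the scene. Friction and masses are not known exactly. Their poses are not given: they have to be found in the camera images.
- lift_stand: Cream metal stand fixed to the bench; place and yaw vary. Origin: on the bench, below the vertical axis shared by knob, lock ring and scale. Own x points away from the robot at yaw 0, own y left, z up. Block under the knob 170 (x) by 160 (y) by 50 mm high; on it a fixed aluminium scale disc, 124 mm across, top at z 61 mm. A 30 mm high foot runs to own +y and carries the stage plate.
- stage_plate (a point): Centre of the top of the black stage plate, 150 (x) by 130 (y) mm, centred at the stand's own (20, 225) mm, with a clear flask clamped on it. The knob lifts it 4 mm per rad; the flask's top never stands above z 155 mm. Keep clear of it.
- knob_axis (a point): Point on the vertical axis at z 122 mm: where to grip the knob. The black knob has a round skirt 68 mm across (z 83 to 101 mm) and on it an upright grip bar 62 mm long, 16 mm wide, z 101 to 137 mm, centred on the axis and lying along the pointer's direction. Pinch it across its 16 mm width from above.
- knob (a joint): Angle of the knob, rad, 0 to 4.9, hard stops at both ends; grows as it turns clockwise seen from above. At value q the pointer nose points in the direction 3.4 - q rad from the stand's own +x axis, anticlockwise positive. Starts between 0.1 and 0.6. Turns lightly (0.06 N m) and stays where it is left.
- pointer_tip (a point): Tip of the knob's pointer nose: a 5 mm wide black nose at z 90 mm (tip 52 mm from the axis, just above the lock ring). Its direction from the axis is the knob's setting; a thin white line on top of the grip bar runs towards the nose's end.
- marker (a joint): Angle of the marker clip on the scale, rad, in the same measure as the knob: clip and pointer are in line when knob equals marker. Lies between 2.8 and 4.1, on the side away from the robot. Stiff (0.5 N m): not to be moved.
- marker_face (a point): Point just inside the marker clip, at z 90 mm and 52 mm from the axis, where the pointer tip must come to. The clip is a black upright tab on the scale's rim, 8 mm wide, 58 to 70 mm from the axis, its top at z 90 mm.
- lock_ring (a joint): Angle of the lock ring, rad, 0 (loose; starts at 0 to 0.25) to 1.35 (tight, hard stop); grows clockwise from above. At value q the handle points 3.84 - q rad from the stand's own +x axis, anticlockwise positive: it sweeps the side facing the robot. Friction 0.12 N m all the way, no spring; stays where it is left. It does not drag the knob.
- ring_handle (a point): Where to grip the lock ring's handle, z 94 mm, 95 mm from the axis. The steel ring, 84 mm across, z 63 to 81 mm, has an arm ending in an upright fin: 32 mm along the radius (79 to 111 mm from the axis), 12 mm thick across it, z 65 to 109 mm. Pinch the 12 mm from above and swing it round the axis in an arc, turning the gripper with it.
- reagent_bottle: White plastic bottle, 64 mm across, 150 mm tall, loose bystander; origin under its centre.
- tip_box: Grey pipette tip box with clear lid, 85 by 120 by 63 mm, loose bystander; origin under its centre.
- media_jar: Glass jar with white lid, 72 mm across, 100 mm tall, loose bystander; origin under its centre.

How it is judged:
By the outcome, as a careful person would: the job done as asked, in the order asked, and still so for the second after the job is handed in, with the robot touching nothing.
It also fails if it takes over 64 s, if anything falls off the work surface, if the arm or the gripper's body presses on something with over 40 N, if the wrist force passes 120 N, or if a joint passes its speed limit or range.

## Working session

There is one attempt and no reset: what is moved stays moved. The work goes in short steps, Python scripts to look and compute and a tool call to move; the robot and the scene stay as the last step left them, time stands still between calls to the robot, and variables do not carry over. Pictures are saved under pics/ and viewed, and the job is handed in when it is done.

Besides the shell and the picture viewer there is one more tool, called after "Emit:" as a command line: name --argument value ..., lists and objects as JSON in quotes. step_arm: Moves the arm, as the interface text tells. Its arguments: {"type":"object","properties":{"series":{"type":"array"},"fingers":{"type":"number"},"grip_force":{"type":"number"}},"required":["series"]}

```bash
mkdir -p pics; ls; python3 - <<'E'
from rig import readout, snapshot, camera_model, ctrl
import cv2
for n in("side","top"):
    cv2.imwrite(f"pics/{n}0.png",snapshot(n)[:,:,::-1]); print(n,camera_model(n))
o=readout.get_obs()
for k,v in o.items(): print(k,v)
E
```

```text
pics
side {'vfov': 47.358370601064955, 'cx': 279.6044849010804, 'cy': 212.40199902803636, 'eye': array([0.06517662, 0.98101819, 0.73978299]), 'rotation': array([-0.53616402,  2.51221729, -1.42863724])}
top {'vfov': 51.516615619627615, 'cx': 278.41927806259804, 'cy': 209.47129424281226, 'eye': array([ 0.35217415, -0.00660149,  1.35523197]), 'rotation': array([-2.20096264,  2.14895628, -0.13506315])}
time 0.1
joint_positions [-1.47147732e+00  5.28351858e-01  1.43373855e+00  6.76750562e-06
  1.18141534e+00 -1.78486039e-01]
qd [ 0.00027391 -0.00189788 -0.00437966  0.00046216  0.00221507  0.00187434]
joint_torque [-7.50742347e-04 -4.43304634e+01 -1.78586590e+01 -3.12412058e-04
  3.87384891e-03 -4.30962572e-07]
eef_pos [ 0.17139218 -0.60053109  0.30305579]
tcp_rot [-1.32645089  1.00302166 -1.00087009]
wrist_force [-0.09972405 -0.4476931   0.30630113]
wrist_torque [ 0.03237007 -0.04468768  0.05639421]
grip_width 1.0002792743872226
```

View pics/side0.png

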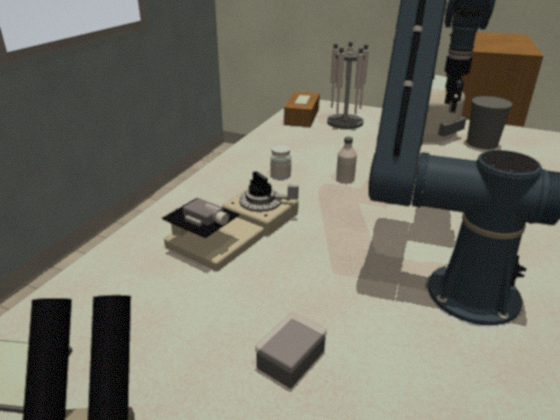

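View pics/top0.png

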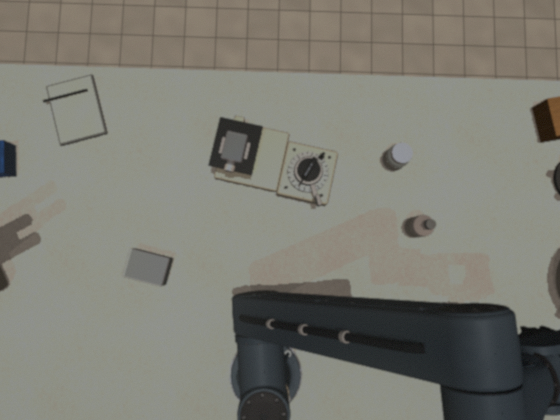

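```bash
python3 - <<'E'
import cv2
from scipy.spatial.transform import Rotation as R
print(R.from_rotvec([-1.32645089,1.00302166,-1.00087009]).as_matrix().round(3))
a=cv2.imread("pics/top0.png"); b=cv2.imread("pics/side0.png")
cv2.imwrite("pics/top0c.png",cv2.resize(a[60:240,180:400],None,fx=3.5,fy=3.3,interpolation=cv2.INTER_CUBIC)[:600,:800])
E
```

```text
[[ 0.274 -0.     0.962]
 [-0.962  0.002  0.274]
 [-0.002 -1.     0.   ]]
```

```bash
python3 - <<'E'
import cv2
a=cv2.imread("pics/top0.png"); b=cv2.imread("pics/side0.png")
cv2.imwrite("pics/top0d.png",cv2.resize(a[130:220,265:350],None,fx=6.6,fy=6.6,interpolation=cv2.INTER_CUBIC))
cv2.imwrite("pics/side0d.png",cv2.resize(b[160:270,155:310],None,fx=5,fy=5,interpolation=cv2.INTER_CUBIC))
E
```

```text
(no output)
```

View pics/top0d.png

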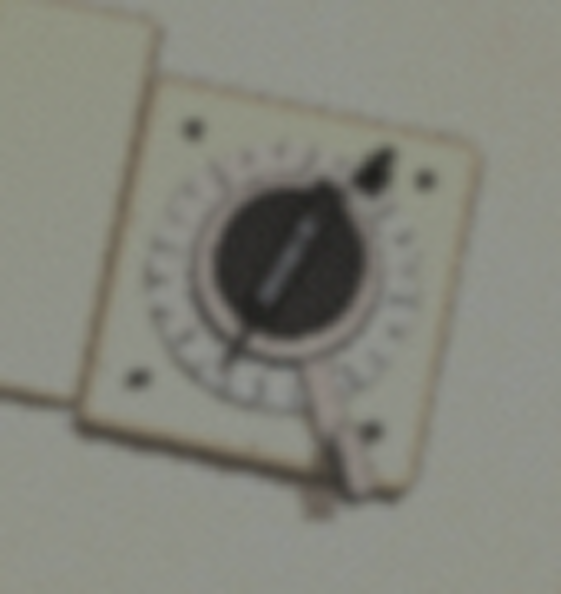

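View pics/side0d.png

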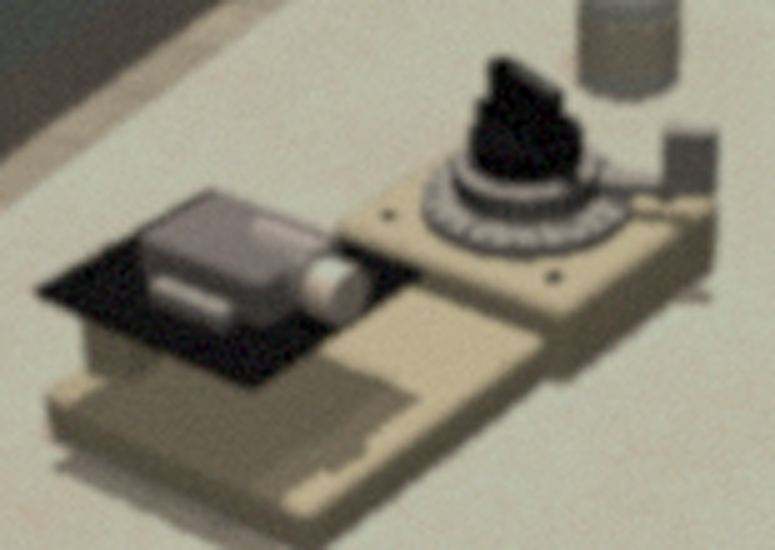

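```bash
cat > h.py <<'E'
import numpy as np, cv2
from scipy.spatial.transform import Rotation as R
from scipy.optimize import least_squares
from rig import camera_model
def cam(n):
    c=camera_model(n); f=210/np.tan(np.radians(c['vfov'])/2)
    return f,c['cx'],c['cy'],np.array(c['eye']),R.from_rotvec(c['rotation']).as_matrix()
def proj(n,P):
    f,cx,cy,e,M=cam(n); q=(np.atleast_2d(P)-e)@M
    return np.c_[cx+f*q[:,0]/q[:,2],cy+f*q[:,1]/q[:,2]]
def ray(n,u,v):
    f,cx,cy,e,M=cam(n); return e,M@np.array([(u-cx)/f,(v-cy)/f,1])
def atz(n,uv,z):
    e,d=ray(n,*uv); return e+d*(z-e[2])/d[2]
def tri(uvt,uvs):
    e1,d1=ray('top',*uvt); e2,d2=ray('side',*uvs)
    s=np.linalg.lstsq(np.c_[d1,-d2],e2-e1,rcond=None)[0]
    a,b=e1+s[0]*d1,e2+s[1]*d2
    return (a+b)/2,np.linalg.norm(a-b)
def tc(x,y,s=6.6,o=(265,130)): return (o[0]+(x+.5)/s-.5,o[1]+(y+.5)/s-.5)
def sc(x,y): return tc(x,y,5,(155,160))
E
python3 - <<'E'
from h import *
for p in [(158,75),(480,150),(80,420),(408,492)]: print('corner',atz('top',tc(*p),.05).round(4))
for p in [(193,129),(426,180),(138,378),(372,430)]: print('bolt',atz('top',tc(*p),.05).round(4))
print('disc',atz('top',tc(283,276),.061).round(4))
for p in [(340,222),(565,318),(710,208)]: print('s corner',atz('side',sc(*p),.05).round(4))
for p in [(388,214),(553,277)]: print('s bolt',atz('side',sc(*p),.05).round(4))
print('bolt tri', tri(tc(193,129),sc(388,214)), tri(tc(138,378),sc(553,277)))
print('line', [atz('top',tc(*p),.137).round(4) for p in[(310,225),(262,300)]])
print('nose', atz('top',tc(232,360),.09).round(4)); print('marker',atz('top',tc(372,178),.061), atz('top',tc(388,155),.09))
print('fin', atz('top',tc(358,490),.109), atz('top',tc(333,440),.109))
print('tri bar end top', tri(tc(325,185),sc(497,60)))
E
```

```text
corner [ 0.704  -0.0544  0.05  ]
corner [ 0.6725 -0.2048  0.05  ]
corner [ 0.5411 -0.0219  0.05  ]
corner [ 0.5116 -0.1731  0.05  ]
bolt [ 0.6788 -0.0712  0.05  ]
bolt [ 0.6576 -0.1798  0.05  ]
bolt [ 0.5613 -0.0481  0.05  ]
bolt [ 0.5399 -0.1562  0.05  ]
disc [ 0.6084 -0.1132  0.061 ]
s corner [ 0.7027 -0.053   0.05  ]
s corner [ 0.5394 -0.012   0.05  ]
s corner [ 0.5136 -0.1567  0.05  ]
s bolt [ 0.6819 -0.0727  0.05  ]
s bolt [ 0.5638 -0.0481  0.05  ]
bolt tri (array([ 0.67949278, -0.07066711,  0.05138353]), np.float64(0.0022347709528975123)) (array([ 0.56229554, -0.04767276,  0.05042623]), np.float64(0.0023530998830784762))
line [array([ 0.6161, -0.1182,  0.137 ]), array([ 0.5827, -0.098 ,  0.137 ])]
nose [ 0.5641 -0.0886  0.09  ]
marker [ 0.65529927 -0.15344175  0.061     ] [ 0.65925284 -0.15723397  0.09      ]
fin [ 0.50472635 -0.14360104  0.109     ] [ 0.52652993 -0.13233175  0.109     ]
tri bar end top (array([ 0.63434954, -0.12448051,  0.13600724]), np.float64(0.0005541328189396202))
```

```bash
cat >> h.py <<'E'
def goal(pos,xang):
    # tool rel shift (cm) and turn (deg) from present commanded(≈measured) pose
    from rig import readout
    o=readout.get_obs(); M=R.from_rotvec(o['tcp_rot']).as_matrix(); p=np.array(o['eef_pos'])
    x=np.array([np.cos(xang),np.sin(xang),0]); y=np.array([0,0,-1.]); T=np.c_[x,y,np.cross(x,y)]
    return (M.T@(np.array(pos)-p)*100).round(2), np.degrees(R.from_matrix(M.T@T).as_rotvec()).round(2)
def state():
    from rig import readout
    o=readout.get_obs(); M=R.from_rotvec(o['tcp_rot']).as_matrix()
    print('t',round(o['time'],2),'p',np.round(o['eef_pos'],4),'xang',round(np.arctan2(M[1,0],M[0,0]),4),'ydir',M[:,1].round(4),'q',np.round(o['joint_positions'],3),'F',np.round(o['wrist_force'],1),'T',np.round(o['wrist_torque'],2),'g',round(o['grip_width'],3))
E
python3 - <<'E'
from h import *
state(); print(goal([.609,-.1135,.28],1.044))
E
```

```text
t 0.1 p [ 0.1714 -0.6005  0.3031] xang -1.293 ydir [-2.0e-04  1.9e-03 -1.0e+00] q [-1.471  0.528  1.434  0.     1.181 -0.178] F [-0.1 -0.4  0.3] T [ 0.03 -0.04  0.06] g 1.0
(array([-34.83,   2.39,  55.44]), array([-1.400e-01, -1.339e+02, -3.000e-02]))
```

Emit:
step_arm --series '[{"tx": -1.5, "tz": 2.5, "ay": -5}, {"tx": -4, "tz": 6, "ay": -12}, {"tx": -6.5, "tz": 10, "ay": -20}, {"tx": -9, "tz": 14, "ay": -28}, {"tx": -11.5, "tz": 18, "ay": -36}, {"tx": -14, "tz": 22, "ay": -44}, {"tx": -16.5, "tz": 26, "ay": -52}, {"tx": -19, "tz": 30, "ay": -60}, {"tx": -21.5, "tz": 34, "ay": -68}, {"tx": -24, "tz": 38, "ay": -76}, {"tx": -26.5, "tz": 42, "ay": -84}, {"tx": -29, "tz": 46, "ay": -92}, {"tx": -31, "tz": 49.5, "ay": -100}, {"tx": -33, "tz": 52.5, "ay": -108}, {"tx": -34.2, "tz": 54.5, "ay": -116}, {"tx": -34.8, "ty": 1, "tz": 55.4, "ay": -124}, {"tx": -34.8, "ty": 2, "tz": 55.4, "ay": -130}, {"tx": -34.8, "ty": 2.4, "tz": 55.4, "ay": -133.9}, {"tx": -34.8, "ty": 2.4, "tz": 55.4, "ay": -133.9}, {"tx": -34.8, "ty": 2.4, "tz": 55.4, "ay": -133.9}]' --fingers 1

```text
validation failed for argument at $.se...
```

```bash
python3 - <<'E'
from h import *
from rig import snapshot
state(); print(goal([.609,-.1135,.18],1.044))
for n in("side","top"):
    b=snapshot(n)[:,:,::-1]; cv2.imwrite(f"pics/{n}1.png",b)
    cv2.imwrite(f"pics/{n}1d.png",cv2.resize(b[110:250,170:360],None,fx=4,fy=4,interpolation=cv2.INTER_CUBIC))
print(proj('side',[[.609,-.1135,.122]]))
E
```

```text
t 0.1 p [ 0.1714 -0.6005  0.3031] xang -1.293 ydir [-2.0e-04  1.9e-03 -1.0e+00] q [-1.471  0.528  1.434  0.     1.181 -0.178] F [-0.1 -0.4  0.3] T [ 0.03 -0.04  0.06] g 1.0
(array([-34.81,  12.39,  55.44]), array([-1.400e-01, -1.339e+02, -3.000e-02]))
[[260.44542956 179.20424168]]
```

View pics/side1d.png

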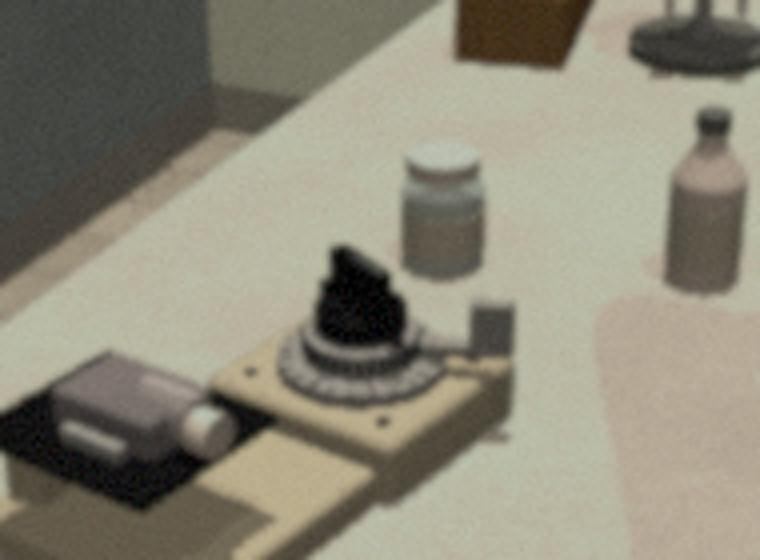

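View pics/top1.png

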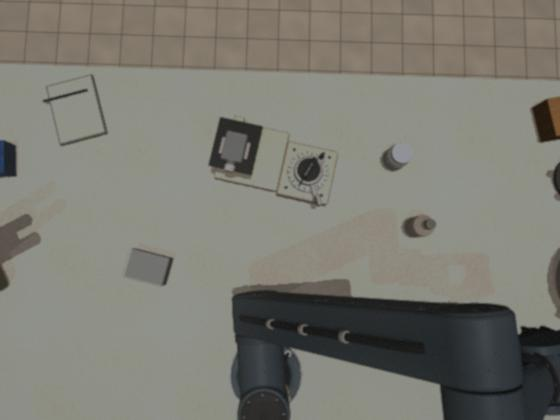

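The move was refused because every row needs all six keys, so nothing moved. The side crop shows the same scene as before, with the jar well behind the knob. I'll resend the move with full rows.

Emit:
step_arm --series '[{"tx": -1.5, "ty": 0, "tz": 2.5, "ax": 0, "ay": -5, "az": 0}, {"tx": -4, "ty": 0, "tz": 6, "ax": 0, "ay": -12, "az": 0}, {"tx": -6.5, "ty": 0, "tz": 10, "ax": 0, "ay": -20, "az": 0}, {"tx": -9, "ty": 0, "tz": 14, "ax": 0, "ay": -28, "az": 0}, {"tx": -11.5, "ty": 0, "tz": 18, "ax": 0, "ay": -36, "az": 0}, {"tx": -14, "ty": 0, "tz": 22, "ax": 0, "ay": -44, "az": 0}, {"tx": -16.5, "ty": 0, "tz": 26, "ax": 0, "ay": -52, "az": 0}, {"tx": -19, "ty": 0, "tz": 30, "ax": 0, "ay": -60, "az": 0}, {"tx": -21.5, "ty": 0, "tz": 34, "ax": 0, "ay": -68, "az": 0}, {"tx": -24, "ty": 0, "tz": 38, "ax": 0, "ay": -76, "az": 0}, {"tx": -26.5, "ty": 0, "tz": 42, "ax": 0, "ay": -84, "az": 0}, {"tx": -29, "ty": 0, "tz": 46, "ax": 0, "ay": -92, "az": 0}, {"tx": -31, "ty": 0, "tz": 49.5, "ax": 0, "ay": -100, "az": 0}, {"tx": -33, "ty": 0, "tz": 52.5, "ax": 0, "ay": -108, "az": 0}, {"tx": -34.2, "ty": 0, "tz": 54.5, "ax": 0, "ay": -116, "az": 0}, {"tx": -34.8, "ty": 1, "tz": 55.4, "ax": 0, "ay": -124, "az": 0}, {"tx": -34.8, "ty": 2, "tz": 55.4, "ax": 0, "ay": -130, "az": 0}, {"tx": -34.8, "ty": 2.4, "tz": 55.4, "ax": 0, "ay": -133.9, "az": 0}, {"tx": -34.8, "ty": 2.4, "tz": 55.4, "ax": 0, "ay": -133.9, "az": 0}, {"tx": -34.8, "ty": 2.4, "tz": 55.4, "ax": 0, "ay": -133.9, "az": 0}]' --fingers 1 --grip_force 40

```text
time: 2.2
eef_pos: [0.6088, -0.1145, 0.2799]
tcp_rot: [-1.414, -0.812, 0.812]
wrist_force: [0.4, -0.6, 0.3]
grip_width: 1.003
```

```bash
python3 - <<'E'
from h import *
from rig import snapshot
state(); print(goal([.609,-.1135,.18],1.044))
for n in("side","top"):
    b=snapshot(n)[:,:,::-1]; cv2.imwrite(f"pics/{n}1.png",b)
    cv2.imwrite(f"pics/{n}1d.png",cv2.resize(b[110:250,170:360],None,fx=4,fy=4,interpolation=cv2.INTER_CUBIC))
state()
E
```

```text
t 2.2 p [ 0.6088 -0.1145  0.2799] xang 1.0424 ydir [-2.e-04  1.e-04 -1.e+00] q [-0.366  0.547  1.472  0.     1.123 -1.408] F [ 0.4 -0.6  0.3] T [ 0.02 -0.02  0.01] g 1.003
(array([0.1 , 9.99, 0.03]), array([-0.01, -0.09, -0.  ]))
t 2.3 p [ 0.6089 -0.1146  0.2803] xang 1.0428 ydir [ 7.e-04 -2.e-04 -1.e+00] q [-0.366  0.546  1.471  0.     1.123 -1.409] F [0.6 0.5 0.3] T [-0.    0.03 -0.03] g 1.0
```

View pics/side1d.png

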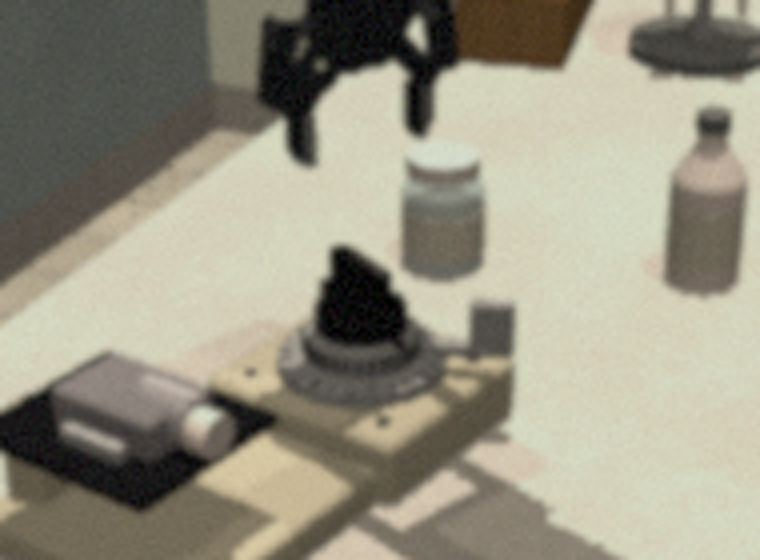

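View pics/top1d.png

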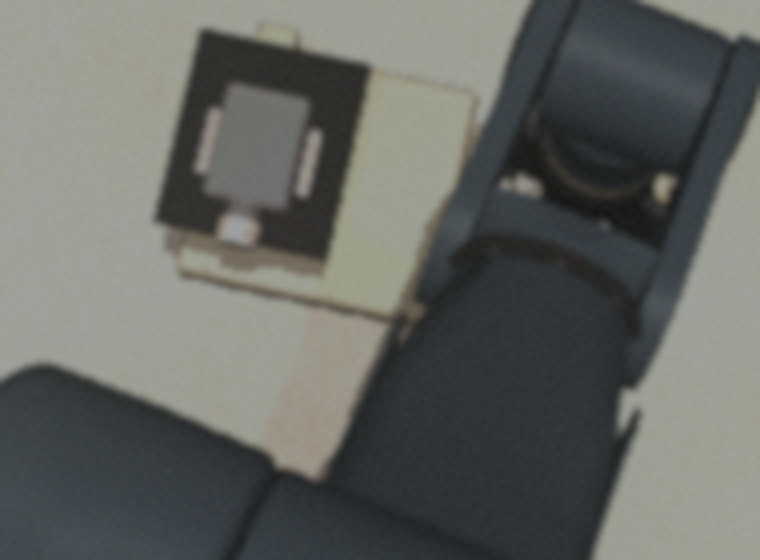

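Emit:
step_arm --series '[{"tx": 0.1, "ty": 3, "tz": 0, "ax": 0, "ay": 0, "az": 0}, {"tx": 0.1, "ty": 6, "tz": 0, "ax": 0, "ay": 0, "az": 0}, {"tx": 0.1, "ty": 8, "tz": 0, "ax": 0, "ay": 0, "az": 0}, {"tx": 0.1, "ty": 9.5, "tz": 0, "ax": 0, "ay": 0, "az": 0}, {"tx": 0.1, "ty": 10.2, "tz": 0, "ax": 0, "ay": 0, "az": 0}, {"tx": 0.1, "ty": 10.2, "tz": 0, "ax": 0, "ay": 0, "az": 0}, {"tx": 0.1, "ty": 10.2, "tz": 0, "ax": 0, "ay": 0, "az": 0}]' --fingers 1

```text
time: 3.0
eef_pos: [0.6098, -0.1138, 0.1787]
tcp_rot: [-1.415, -0.814, 0.812]
wrist_force: [-0.1, -0.0, 0.1]
grip_width: 0.999
```

Emit:
step_arm --series '[{"tx": 0, "ty": 0, "tz": 0, "ax": 0, "ay": 0, "az": 0}, {"tx": 0, "ty": 0, "tz": 0, "ax": 0, "ay": 0, "az": 0}, {"tx": 0, "ty": 0, "tz": 0, "ax": 0, "ay": 0, "az": 0}, {"tx": 0, "ty": 0, "tz": 0, "ax": 0, "ay": 0, "az": 0}, {"tx": 0, "ty": 0, "tz": 0, "ax": 0, "ay": 0, "az": 0}, {"tx": 0, "ty": 0, "tz": 0, "ax": 0, "ay": 0, "az": 0}, {"tx": 0, "ty": 0, "tz": 0, "ax": 0, "ay": 0, "az": 0}, {"tx": 0, "ty": 0, "tz": 0, "ax": 0, "ay": 0, "az": 0}, {"tx": 0, "ty": 0, "tz": 0, "ax": 0, "ay": 0, "az": 0}, {"tx": 0, "ty": 0, "tz": 0, "ax": 0, "ay": 0, "az": 0}]' --fingers 0 --grip_force 30

```text
time: 4.0
eef_pos: [0.6101, -0.1123, 0.1784]
tcp_rot: [-1.413, -0.815, 0.811]
wrist_force: [2.6, 4.6, 1.2]
grip_width: 0.18
```

```bash
python3 - <<'E'
from h import *
from rig import snapshot
state()
b=snapshot('side')[:,:,::-1]
cv2.imwrite("pics/side2d.png",cv2.resize(b[150:230,215:315],None,fx=7,fy=7,interpolation=cv2.INTER_CUBIC))
E
```

```text
t 4.0 p [ 0.6101 -0.1123  0.1784] xang 1.0436 ydir [ 0.0021  0.0017 -1.    ] q [-0.363  0.679  1.548  0.003  0.913 -1.408] F [2.6 4.6 1.2] T [ 0.52 -0.2  -0.02] g 0.18
```

View pics/side2d.png

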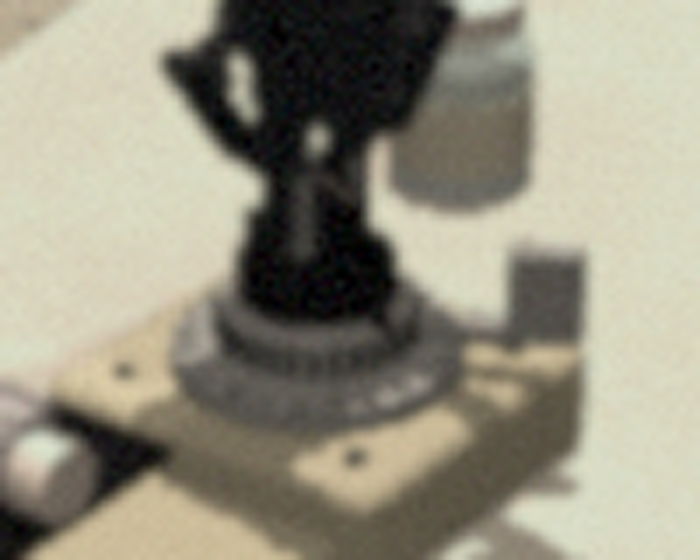

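Emit:
step_arm --series '[{"tx": 0.2, "ty": 0, "tz": 0, "ax": 0, "ay": 2, "az": 0}, {"tx": 0.2, "ty": 0, "tz": 0, "ax": 0, "ay": 6, "az": 0}, {"tx": 0.2, "ty": 0, "tz": 0, "ax": 0, "ay": 11, "az": 0}, {"tx": 0.2, "ty": 0, "tz": 0, "ax": 0, "ay": 17, "az": 0}, {"tx": 0.2, "ty": 0, "tz": 0, "ax": 0, "ay": 23, "az": 0}, {"tx": 0.2, "ty": 0, "tz": 0, "ax": 0, "ay": 29, "az": 0}, {"tx": 0.2, "ty": 0, "tz": 0, "ax": 0, "ay": 35, "az": 0}, {"tx": 0.2, "ty": 0, "tz": 0, "ax": 0, "ay": 41, "az": 0}, {"tx": 0.2, "ty": 0, "tz": 0, "ax": 0, "ay": 47, "az": 0}, {"tx": 0.2, "ty": 0, "tz": 0, "ax": 0, "ay": 53, "az": 0}, {"tx": 0.2, "ty": 0, "tz": 0, "ax": 0, "ay": 59, "az": 0}, {"tx": 0.2, "ty": 0, "tz": 0, "ax": 0, "ay": 65, "az": 0}, {"tx": 0.2, "ty": 0, "tz": 0, "ax": 0, "ay": 71, "az": 0}, {"tx": 0.2, "ty": 0, "tz": 0, "ax": 0, "ay": 77, "az": 0}, {"tx": 0.2, "ty": 0, "tz": 0, "ax": 0, "ay": 82, "az": 0}, {"tx": 0.2, "ty": 0, "tz": 0, "ax": 0, "ay": 86, "az": 0}, {"tx": 0.2, "ty": 0, "tz": 0, "ax": 0, "ay": 89, "az": 0}, {"tx": 0.2, "ty": 0, "tz": 0, "ax": 0, "ay": 90, "az": 0}, {"tx": 0.2, "ty": 0, "tz": 0, "ax": 0, "ay": 90, "az": 0}]'

```text
time: 5.95
eef_pos: [0.6109, -0.1119, 0.1784]
tcp_rot: [-1.531, 0.411, -0.414]
wrist_force: [2.4, 0.8, 1.6]
grip_width: 0.179
```

```bash
python3 - <<'E'
from h import *
from rig import snapshot
state()
b=snapshot('side')[:,:,::-1]
cv2.imwrite("pics/side3d.png",cv2.resize(b[150:230,215:315],None,fx=7,fy=7,interpolation=cv2.INTER_CUBIC))
E
```

```text
t 5.95 p [ 0.6109 -0.1119  0.1784] xang -0.5266 ydir [ 1.8e-03 -2.0e-04 -1.0e+00] q [-3.610e-01  6.800e-01  1.546e+00  1.000e-03  9.140e-01  1.650e-01] F [2.4 0.8 1.6] T [ 0.11 -0.12 -0.  ] g 0.179
```

View pics/side3d.png

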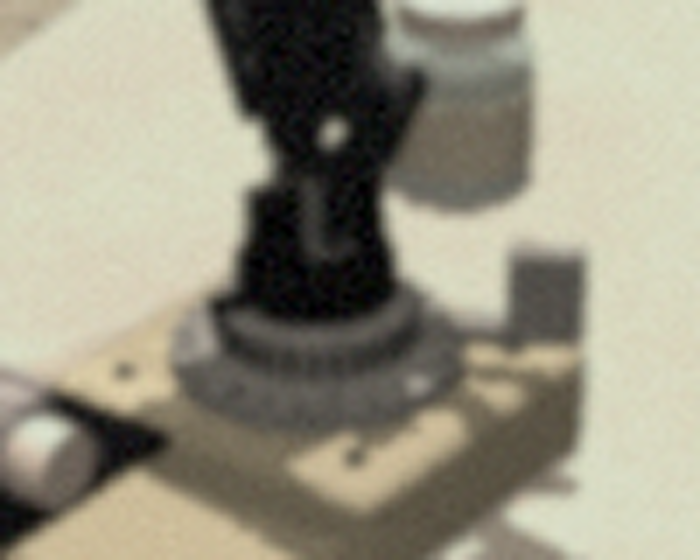

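Emit:
step_arm --series '[{"tx": 0.1, "ty": 0, "tz": 0, "ax": 0, "ay": 2, "az": 0}, {"tx": 0.1, "ty": 0, "tz": 0, "ax": 0, "ay": 6, "az": 0}, {"tx": 0.1, "ty": 0, "tz": 0, "ax": 0, "ay": 11, "az": 0}, {"tx": 0.1, "ty": 0, "tz": 0, "ax": 0, "ay": 17, "az": 0}, {"tx": 0.1, "ty": 0, "tz": 0, "ax": 0, "ay": 23, "az": 0}, {"tx": 0.1, "ty": 0, "tz": 0, "ax": 0, "ay": 29, "az": 0}, {"tx": 0.1, "ty": 0, "tz": 0, "ax": 0, "ay": 35, "az": 0}, {"tx": 0.1, "ty": 0, "tz": 0, "ax": 0, "ay": 41, "az": 0}, {"tx": 0.1, "ty": 0, "tz": 0, "ax": 0, "ay": 47, "az": 0}, {"tx": 0.1, "ty": 0, "tz": 0, "ax": 0, "ay": 53, "az": 0}, {"tx": 0.1, "ty": 0, "tz": 0, "ax": 0, "ay": 59, "az": 0}, {"tx": 0.1, "ty": 0, "tz": 0, "ax": 0, "ay": 65, "az": 0}, {"tx": 0.1, "ty": 0, "tz": 0, "ax": 0, "ay": 71, "az": 0}, {"tx": 0.1, "ty": 0, "tz": 0, "ax": 0, "ay": 77, "az": 0}, {"tx": 0.1, "ty": 0, "tz": 0, "ax": 0, "ay": 83, "az": 0}, {"tx": 0.1, "ty": 0, "tz": 0, "ax": 0, "ay": 88, "az": 0}, {"tx": 0.1, "ty": 0, "tz": 0, "ax": 0, "ay": 92, "az": 0}, {"tx": 0.1, "ty": 0, "tz": 0, "ax": 0, "ay": 95, "az": 0}, {"tx": 0.1, "ty": 0, "tz": 0, "ax": 0, "ay": 96, "az": 0}, {"tx": 0.1, "ty": 0, "tz": 0, "ax": 0, "ay": 96, "az": 0}]'

```text
time: 8.0
eef_pos: [0.6113, -0.1127, 0.1783]
tcp_rot: [-0.841, 1.656, -1.658]
wrist_force: [0.4, -0.1, 4.9]
grip_width: 0.18
```

```bash
python3 - <<'E'
from h import *
from rig import snapshot
state()
for n in('side','top'):
    b=snapshot(n)[:,:,::-1]; cv2.imwrite(f"pics/{n}4.png",b)
    x0,y0=(215,150) if n=='side' else (265,130)
    cv2.imwrite(f"pics/{n}4d.png",cv2.resize(b[y0:y0+85,x0:x0+100],None,fx=7,fy=7,interpolation=cv2.INTER_CUBIC))
E
```

```text
t 8.0 p [ 0.6113 -0.1127  0.1783] xang -2.2017 ydir [ 6.e-04 -7.e-04 -1.e+00] q [-3.620e-01  6.800e-01  1.544e+00 -1.000e-03  9.160e-01  1.840e+00] F [ 0.4 -0.1  4.9] T [ 0.01 -0.02 -0.02] g 0.18
```

View pics/side4d.png

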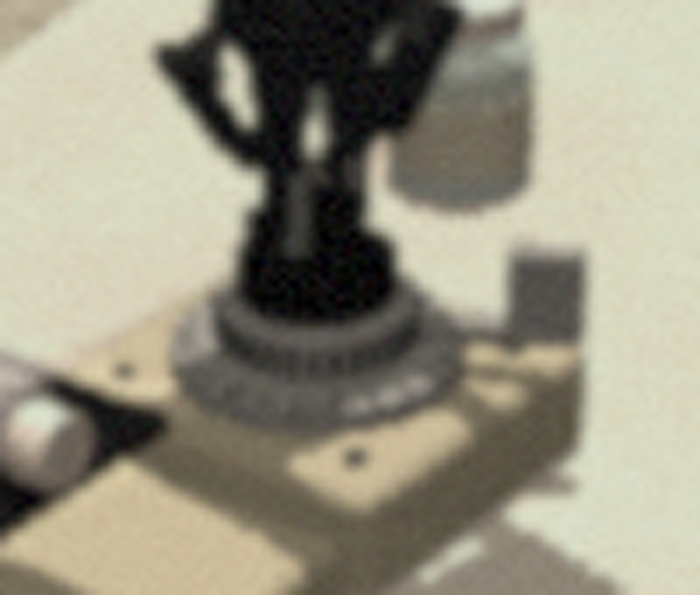

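View pics/top4d.png

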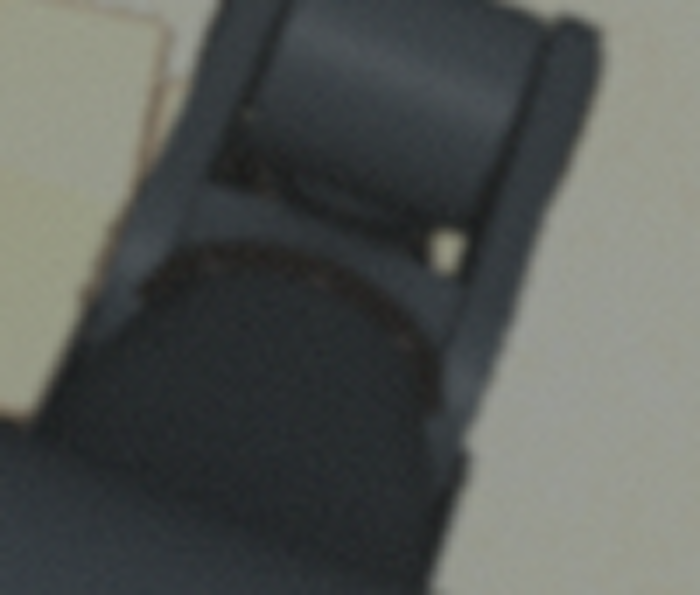

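Emit:
step_arm --series '[{"tx": 0, "ty": 0, "tz": 0, "ax": 0, "ay": 0, "az": 0}, {"tx": 0, "ty": 0, "tz": 0, "ax": 0, "ay": 0, "az": 0}, {"tx": 0, "ty": 0, "tz": 0, "ax": 0, "ay": 0, "az": 0}, {"tx": 0, "ty": 0, "tz": 0, "ax": 0, "ay": 0, "az": 0}, {"tx": 0, "ty": -2, "tz": 0, "ax": 0, "ay": 0, "az": 0}, {"tx": 0, "ty": -6, "tz": 0, "ax": 0, "ay": 0, "az": 0}, {"tx": 0, "ty": -10, "tz": 0, "ax": 0, "ay": 0, "az": 0}, {"tx": 3, "ty": -12, "tz": 1, "ax": 0, "ay": 0, "az": 0}, {"tx": 7, "ty": -12, "tz": 2.5, "ax": 0, "ay": 0, "az": 0}, {"tx": 11, "ty": -12, "tz": 4, "ax": 0, "ay": 0, "az": 0}, {"tx": 15, "ty": -12, "tz": 5.5, "ax": 0, "ay": 0, "az": 0}, {"tx": 19, "ty": -12, "tz": 7, "ax": 0, "ay": 0, "az": 0}, {"tx": 23, "ty": -12, "tz": 8.5, "ax": 0, "ay": 0, "az": 0}, {"tx": 27, "ty": -12, "tz": 10, "ax": 0, "ay": 0, "az": 0}, {"tx": 30, "ty": -12, "tz": 11, "ax": 0, "ay": 0, "az": 0}, {"tx": 32, "ty": -12, "tz": 11, "ax": 0, "ay": 0, "az": 0}, {"tx": 32, "ty": -12, "tz": 11, "ax": 0, "ay": 0, "az": 0}]' --fingers 0.7

```text
time: 9.8
eef_pos: [0.5092, -0.4374, 0.2974]
tcp_rot: [-0.84, 1.661, -1.659]
wrist_force: [-0.0, 0.6, -0.6]
grip_width: 0.699
```

```bash
python3 - <<'E'
from h import *
from rig import snapshot
state()
for n in('side','top'):
    b=snapshot(n)[:,:,::-1]; cv2.imwrite(f"pics/{n}5.png",b)
    x0,y0=(215,150) if n=='side' else (265,130)
    cv2.imwrite(f"pics/{n}5d.png",cv2.resize(b[y0:y0+85,x0:x0+85],None,fx=7,fy=7,interpolation=cv2.INTER_CUBIC))
E
```

```text
t 9.8 p [ 0.5092 -0.4374  0.2974] xang -2.2056 ydir [-1.1e-03  5.0e-04 -1.0e+00] q [-8.760e-01  5.990e-01  1.313e+00 -1.000e-03  1.231e+00  1.330e+00] F [-0.   0.6 -0.6] T [0.   0.01 0.  ] g 0.699
```

View pics/side5d.png

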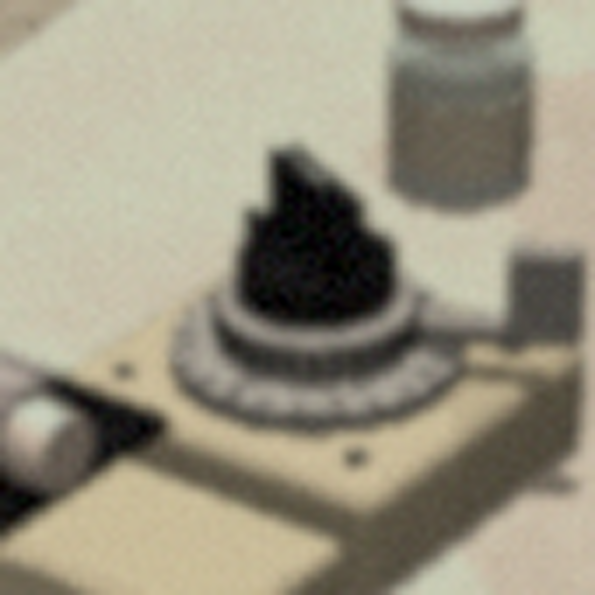

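View pics/top5d.png

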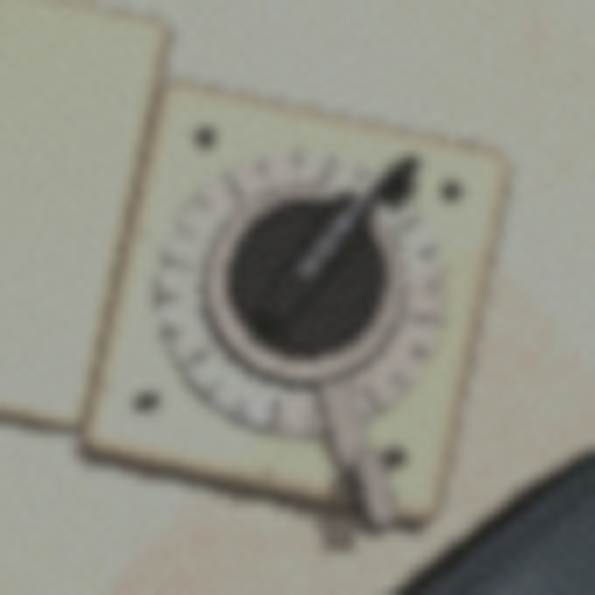

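```bash
python3 - <<'E'
from h import *
from rig import snapshot
a=np.mean([snapshot('top').astype(float) for _ in range(8)],0)[:,:,::-1]
np.save('top_avg5.npy',a)
c=a[142:182,292:337]; c=np.clip((c-20)*1.5,0,255).astype(np.uint8)
cv2.imwrite("pics/top5e.png",cv2.resize(c,None,fx=15,fy=15,interpolation=cv2.INTER_CUBIC))
A=np.array([.609,-.1135,0])
for m in(-.6,-.631,-.66,-.715,-.75):
    d=np.array([np.cos(m),np.sin(m),0])
    def s(P): return ((proj('top',P)-[292,142]+.5)*15-.5).round(0).tolist()
    print(m,'tip',s(A+d*.052+[0,0,.09]),'clip in/out top',s(A+d*.058+[0,0,.09]),s(A+d*.07+[0,0,.09]),'base out',s(A+d*.07+[0,0,.061]),'line 0, 31',s(A+[0,0,.137]),s(A+d*.031+[0,0,.137]))
E
```

```text
-0.6 tip [[405.0, 207.0]] clip in/out top [[422.0, 183.0]] [[457.0, 135.0]] base out [[440.0, 170.0]] line 0, 31 [[275.0, 368.0]] [[369.0, 238.0]]
-0.631 tip [[411.0, 212.0]] clip in/out top [[429.0, 189.0]] [[466.0, 142.0]] base out [[448.0, 176.0]] line 0, 31 [[275.0, 368.0]] [[373.0, 241.0]]
-0.66 tip [[417.0, 217.0]] clip in/out top [[436.0, 194.0]] [[474.0, 148.0]] base out [[456.0, 182.0]] line 0, 31 [[275.0, 368.0]] [[376.0, 244.0]]
-0.715 tip [[428.0, 226.0]] clip in/out top [[448.0, 204.0]] [[488.0, 160.0]] base out [[471.0, 194.0]] line 0, 31 [[275.0, 368.0]] [[383.0, 250.0]]
-0.75 tip [[435.0, 232.0]] clip in/out top [[456.0, 211.0]] [[498.0, 169.0]] base out [[480.0, 202.0]] line 0, 31 [[275.0, 368.0]] [[387.0, 254.0]]
```

View pics/top5e.png

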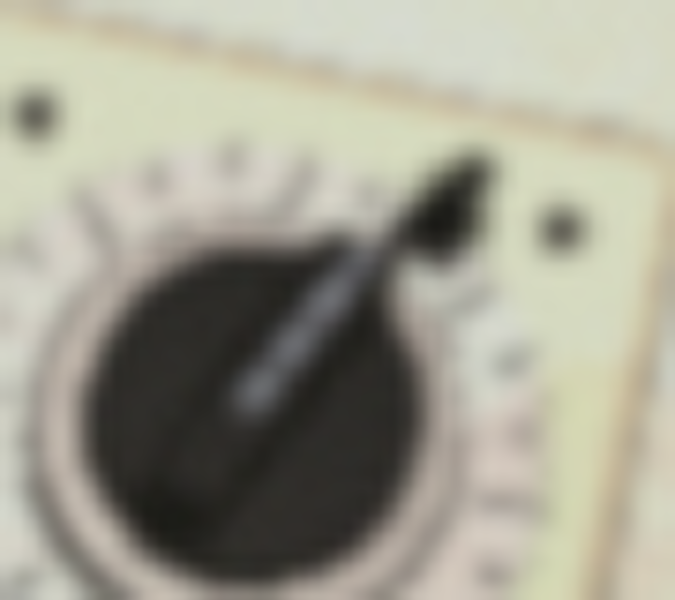

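```bash
python3 - <<'E'
from h import *
a0=cv2.imread('pics/top0.png').astype(float); a5=np.load('top_avg5.npy')
def hull(P):
    return cv2.convexHull(np.float32(P))[:,0]
def rend(polys,x0,y0,w,h,ss=16):
    m=np.zeros((h*ss,w*ss),np.float32)
    for p in polys: cv2.fillConvexPoly(m,np.int32(np.round(((p-[x0,y0]+.5)*ss-.5)*16)),1,shift=4)
    m=cv2.GaussianBlur(m,(0,0),ss*.7); return cv2.resize(m,(w,h),interpolation=cv2.INTER_AREA)
def box(A,m,r0,r1,w,z0,z1):
    d=np.array([np.cos(m),np.sin(m),0]);n=np.array([-d[1],d[0],0])
    return hull(proj('top',[A+d*r+n*s*w/2+[0,0,z] for r in(r0,r1) for s in(-1,1) for z in(z0,z1)]))
x0,y0,w,h=314,148,18,16
for nm,a in(('0',a0),('5',a5)):
    g=a[y0:y0+h,x0:x0+w].mean(2); print(nm); print(g.round(0).astype(int))
for A in([.609,-.1135,0],[.608,-.1135,0],[.610,-.1135,0],[.609,-.1125,0],[.609,-.1145,0]):
    A=np.array(A); best=[]
    g=a0[y0:y0+h,x0:x0+w].mean(2); 
    for m in np.arange(-.85,-.55,.01):
        r=rend([box(A,m,.058,.07,.008,.061,.09)],x0,y0,w,h)
        # mask pixels far from clip
        sel=np.zeros_like(r,bool); sel[1:,5:]=True
        sel[11:,:9]=False
        X=np.c_[r[sel],np.ones(sel.sum())]; c,res,_,_=np.linalg.lstsq(X,g[sel],rcond=None); best.append((res[0],round(m,3),c.round(0)))
    best.sort(key=lambda t:t[0]); print(A,best[:3])
E
```

```text
0
[[135 134 130 129 128 127 128 127 125 131 134 136 135 136 136 140 140 141]
 [139 140 139 136 135 133 133 130 128 129 130 128 126 128 129 132 134 133]
 [139 139 139 141 138 138 137 139 135 134 134 133 128 128 129 127 128 121]
 [139 140 140 139 139 138 139 136 129 125 129 135 137 136 135 131 129 127]
 [139 140 139 140 141 137 131 121 105  94 105 127 137 140 140 139 137 136]
 [140 137 133 134 134 129 109  90  68  61  87 120 136 139 140 139 141 141]
 [139 132 125 125 128 114  85  60  47  58  92 124 139 139 139 137 139 139]
 [132 128 123 124 112  88  58  39  43  65 101 129 139 137 126 121 126 135]
 [112 120 123 118  93  60  40  30  39  64 101 132 137 127 103  90 104 128]
 [ 79  95 109 107  81  51  37  35  48  73 109 133 137 124  93  77  96 124]
 [ 48  65  82  95  93  74  55  50  68  96 120 135 138 130 107 100 112 131]
 [ 39  45  61  86 106 103  90  80  97 119 129 137 139 137 131 127 133 138]
 [ 41  41  57  82 110 122 120 114 121 127 130 136 140 141 141 139 139 141]
 [ 43  39  51  79 106 122 127 126 124 121 123 133 139 140 140 138 140 141]
 [ 40  37  44  64  95 113 120 120 118 120 129 13
[... 1846 characters left out ...]
43152649421), np.float64(-0.72), array([-94., 129.])), (np.float64(55955.507927960156), np.float64(-0.71), array([-93., 129.])), (np.float64(57868.682666028595), np.float64(-0.73), array([-92., 129.]))]
[ 0.609  -0.1125  0.    ] [(np.float64(39947.62581647899), np.float64(-0.72), array([-101.,  130.])), (np.float64(41304.75397341964), np.float64(-0.71), array([-100.,  130.])), (np.float64(41348.743314802516), np.float64(-0.73), array([-100.,  130.]))]
[ 0.609  -0.1145  0.    ] [(np.float64(54409.59064944541), np.float64(-0.69), array([-95., 129.])), (np.float64(54794.41296251299), np.float64(-0.7), array([-94., 129.])), (np.float64(56238.58813393609), np.float64(-0.68), array([-94., 129.]))]
```

```bash
python3 - <<'E'
from h import *
a5=np.load('top_avg5.npy').mean(2)
x0,y0,w,h=285,150,50,45; ss=12
th=np.linspace(0,2*np.pi,180)
def blur(m): 
    return cv2.resize(cv2.GaussianBlur(m,(0,0),ss*.8),(w,h),interpolation=cv2.INTER_AREA)
def fill(A,z,r):
    P=np.c_[A[0]+r*np.cos(th),A[1]+r*np.sin(th),0*th+z]; p=proj('top',P)
    m=np.zeros((h*ss,w*ss),np.float32); cv2.fillPoly(m,[np.int32(np.round(((p-[x0,y0]+.5)*ss-.5)*16))],1,shift=4,lineType=cv2.LINE_AA); return blur(m)
g=a5[y0:y0+h,x0:x0+w]
yy,xx=np.mgrid[y0:y0+h,x0:x0+w]
for nm,z,r,rs in(('skirt',.101,.034,(.031,.0375)),('disc',.061,.062,(.059,.066))):
    c=proj('top',[[.609,-.1135,z]])[0]; pxm=435/(1.355-z)
    rr=np.hypot(xx-c[0],yy-c[1])/pxm; ang=np.arctan2(-(xx-c[0]),-(yy-c[1])) # world angle approx (x up,y left)
    # use side away from nose/bar shift & handle
    sel=(rr>rs[0])&(rr<rs[1])
    bad=(np.abs((ang+.65+np.pi)%(2*np.pi)-np.pi)<.7)|((np.abs((ang-3.4+np.pi)%(2*np.pi)-np.pi)<.3)) if nm=='disc' else (np.abs((ang+.63+np.pi)%(2*np.pi)-np.pi)<.9)
    sel&=~bad
    def f(p):
        F=fill(p[:2],z,p[2]); X=np.c_[F[sel],np.ones(sel.sum())]; k=np.linalg.lstsq(X,g[sel],rcond=None)[0]; return X@k-g[sel]
    s=least_squares(f,[.609,-.1135,r],diff_step=2e-3,x_scale=[.01,.01,.01]); print(nm,sel.sum(),s.x.round(4),s.cost)
E
```

```text
skirt 122 [ 0.6065 -0.1125  0.0339] 3333.5344961230376
disc 207 [ 0.605  -0.1123  0.0619] 2831.4608203873427
```

```bash
python3 - <<'E'
from h import *
state(); print(goal([.611,-.112,.298],-2.2017)); print(goal([.611,-.112,.178],-2.2017))
E
```

```text
t 10.3 p [ 0.5115 -0.4348  0.2981] xang -2.201 ydir [ 1.e-04 -0.e+00 -1.e+00] q [-0.871  0.598  1.313  0.     1.231  1.33 ] F [0.8 0.2 0.6] T [-0.01 -0.04  0.02] g 0.699
(array([-3.194e+01,  1.000e-02, -1.098e+01]), array([-0.01,  0.04, -0.  ]))
(array([-31.94,  12.01, -10.99]), array([-0.01,  0.04, -0.  ]))
```

Emit:
step_arm --series '[{"tx": -2, "ty": 0, "tz": -0.7, "ax": 0, "ay": 0, "az": 0}, {"tx": -6, "ty": 0, "tz": -2, "ax": 0, "ay": 0, "az": 0}, {"tx": -10, "ty": 0, "tz": -3.5, "ax": 0, "ay": 0, "az": 0}, {"tx": -14, "ty": 0, "tz": -4.8, "ax": 0, "ay": 0, "az": 0}, {"tx": -18, "ty": 0, "tz": -6.2, "ax": 0, "ay": 0, "az": 0}, {"tx": -22, "ty": 0, "tz": -7.6, "ax": 0, "ay": 0, "az": 0}, {"tx": -26, "ty": 0, "tz": -9, "ax": 0, "ay": 0, "az": 0}, {"tx": -29.5, "ty": 0, "tz": -10.2, "ax": 0, "ay": 0, "az": 0}, {"tx": -31.9, "ty": 0, "tz": -11, "ax": 0, "ay": 0, "az": 0}, {"tx": -31.9, "ty": 0, "tz": -11, "ax": 0, "ay": 0, "az": 0}, {"tx": -31.9, "ty": 3, "tz": -11, "ax": 0, "ay": 0, "az": 0}, {"tx": -31.9, "ty": 7, "tz": -11, "ax": 0, "ay": 0, "az": 0}, {"tx": -31.9, "ty": 10, "tz": -11, "ax": 0, "ay": 0, "az": 0}, {"tx": -31.9, "ty": 12, "tz": -11, "ax": 0, "ay": 0, "az": 0}, {"tx": -31.9, "ty": 12, "tz": -11, "ax": 0, "ay": 0, "az": 0}, {"tx": -31.9, "ty": 12, "tz": -11, "ax": 0, "ay": 0, "az": 0}]'

```text
time: 11.9
eef_pos: [0.6105, -0.1134, 0.1782]
tcp_rot: [-0.841, 1.658, -1.657]
wrist_force: [0.5, -0.5, 1.0]
grip_width: 0.701
```

Emit:
step_arm --series '[{"tx": 0, "ty": 0, "tz": 0, "ax": 0, "ay": 0, "az": 0}, {"tx": 0, "ty": 0, "tz": 0, "ax": 0, "ay": 0, "az": 0}, {"tx": 0, "ty": 0, "tz": 0, "ax": 0, "ay": 0, "az": 0}, {"tx": 0, "ty": 0, "tz": 0, "ax": 0, "ay": 0, "az": 0}, {"tx": 0, "ty": 0, "tz": 0, "ax": 0, "ay": 0, "az": 0}, {"tx": 0, "ty": 0, "tz": 0, "ax": 0, "ay": 0, "az": 0}, {"tx": 0, "ty": 0, "tz": 0, "ax": 0, "ay": 0, "az": 0}, {"tx": 0, "ty": 0, "tz": 0, "ax": 0, "ay": 0, "az": 0}]' --fingers 0

```text
time: 12.7
eef_pos: [0.6113, -0.113, 0.1793]
tcp_rot: [-0.839, 1.655, -1.658]
wrist_force: [0.1, 1.9, 5.6]
grip_width: 0.187
```

```bash
python3 - <<'E'
from h import *
state()
E
```

```text
t 12.7 p [ 0.6113 -0.113   0.1793] xang -2.2022 ydir [ 2.6e-03 -4.0e-04 -1.0e+00] q [-3.620e-01  6.790e-01  1.545e+00  1.000e-03  9.160e-01  1.839e+00] F [0.1 1.9 5.6] T [ 0.25  0.01 -0.02] g 0.187
```

Emit:
step_arm --series '[{"tx": 0, "ty": 0, "tz": 0, "ax": 0, "ay": 1.5, "az": 0}, {"tx": 0, "ty": 0, "tz": 0, "ax": 0, "ay": 3, "az": 0}, {"tx": 0, "ty": 0, "tz": 0, "ax": 0, "ay": 3.9, "az": 0}, {"tx": 0, "ty": 0, "tz": 0, "ax": 0, "ay": 3.9, "az": 0}, {"tx": 0, "ty": 0, "tz": 0, "ax": 0, "ay": 3.9, "az": 0}]'

```text
time: 13.2
eef_pos: [0.6113, -0.113, 0.1793]
tcp_rot: [-0.79, 1.701, -1.704]
wrist_force: [0.4, 1.8, 6.1]
grip_width: 0.178
```

```bash
python3 - <<'E'
from h import *
state()
E
```

```text
t 13.2 p [ 0.6113 -0.113   0.1793] xang -2.2705 ydir [ 2.5e-03 -5.0e-04 -1.0e+00] q [-3.630e-01  6.790e-01  1.545e+00  1.000e-03  9.160e-01  1.908e+00] F [0.4 1.8 6.1] T [ 0.19  0.02 -0.07] g 0.178
```

Now release, lift, move clear and look. The pointer should be at -0.70.

Emit:
step_arm --series '[{"tx": 0, "ty": 0, "tz": 0, "ax": 0, "ay": 0, "az": 0}, {"tx": 0, "ty": 0, "tz": 0, "ax": 0, "ay": 0, "az": 0}, {"tx": 0, "ty": 0, "tz": 0, "ax": 0, "ay": 0, "az": 0}, {"tx": 0, "ty": 0, "tz": 0, "ax": 0, "ay": 0, "az": 0}, {"tx": 0, "ty": -2, "tz": 0, "ax": 0, "ay": 0, "az": 0}, {"tx": 0, "ty": -6, "tz": 0, "ax": 0, "ay": 0, "az": 0}, {"tx": 0, "ty": -10, "tz": 0, "ax": 0, "ay": 0, "az": 0}, {"tx": 3, "ty": -12, "tz": 1, "ax": 0, "ay": 0, "az": 0}, {"tx": 7, "ty": -12, "tz": 2.5, "ax": 0, "ay": 0, "az": 0}, {"tx": 11, "ty": -12, "tz": 4, "ax": 0, "ay": 0, "az": 0}, {"tx": 15, "ty": -12, "tz": 5.5, "ax": 0, "ay": 0, "az": 0}, {"tx": 19, "ty": -12, "tz": 7, "ax": 0, "ay": 0, "az": 0}, {"tx": 23, "ty": -12, "tz": 8.5, "ax": 0, "ay": 0, "az": 0}, {"tx": 27, "ty": -12, "tz": 10, "ax": 0, "ay": 0, "az": 0}, {"tx": 30, "ty": -12, "tz": 11, "ax": 0, "ay": 0, "az": 0}, {"tx": 32, "ty": -12, "tz": 11, "ax": 0, "ay": 0, "az": 0}, {"tx": 32, "ty": -12, "tz": 11, "ax": 0, "ay": 0, "az": 0}]' --fingers 0.7

```text
time: 14.9
eef_pos: [0.4868, -0.4314, 0.2974]
tcp_rot: [-0.791, 1.706, -1.706]
wrist_force: [0.7, 0.6, 0.2]
grip_width: 0.7
```

```bash
python3 - <<'E'
from h import *
from rig import snapshot
state()
a=np.mean([snapshot('top').astype(float) for _ in range(8)],0)[:,:,::-1]
np.save('top_avg6.npy',a)
c=a[142:182,292:337]; c=np.clip((c-20)*1.5,0,255).astype(np.uint8)
c=cv2.resize(c,None,fx=15,fy=15,interpolation=cv2.INTER_CUBIC)
cv2.imwrite("pics/top6e.png",c)
b=np.mean([snapshot('side').astype(float) for _ in range(4)],0)[:,:,::-1]
cv2.imwrite("pics/side6.png",cv2.resize(np.clip(b[155:225,225:315]*1.3,0,255).astype(np.uint8),None,fx=8,fy=8,interpolation=cv2.INTER_CUBIC))
for A in([.609,-.1135,0],[.607,-.1128,0]):
  A=np.array(A)
  for m in(-.68,-.70,-.72):
    d=np.array([np.cos(m),np.sin(m),0])
    def s(P): return ((proj('top',P)-[292,142]+.5)*15-.5).round(0).tolist()
    print(m,'tip',s(A+d*.052+[0,0,.09]),'clip in/out top',s(A+d*.058+[0,0,.09]),s(A+d*.07+[0,0,.09]),'base out',s(A+d*.07+[0,0,.061]),'line 0, 31',s(A+[0,0,.137]),s(A+d*.031+[0,0,.137]))
E
```

```text
t 14.9 p [ 0.4868 -0.4314  0.2974] xang -2.2745 ydir [-9.e-04 -4.e-04 -1.e+00] q [-8.960e-01  5.690e-01  1.371e+00 -1.000e-03  1.201e+00  1.378e+00] F [0.7 0.6 0.2] T [ 0.01 -0.02 -0.04] g 0.7
-0.68 tip [[421.0, 220.0]] clip in/out top [[441.0, 197.0]] [[479.0, 152.0]] base out [[462.0, 186.0]] line 0, 31 [[275.0, 368.0]] [[379.0, 246.0]]
-0.7 tip [[425.0, 223.0]] clip in/out top [[445.0, 201.0]] [[485.0, 157.0]] base out [[467.0, 191.0]] line 0, 31 [[275.0, 368.0]] [[381.0, 248.0]]
-0.72 tip [[429.0, 227.0]] clip in/out top [[449.0, 205.0]] [[490.0, 161.0]] base out [[472.0, 195.0]] line 0, 31 [[275.0, 368.0]] [[384.0, 250.0]]
-0.68 tip [[418.0, 230.0]] clip in/out top [[437.0, 207.0]] [[475.0, 162.0]] base out [[458.0, 196.0]] line 0, 31 [[271.0, 378.0]] [[375.0, 256.0]]
-0.7 tip [[422.0, 233.0]] clip in/out top [[441.0, 211.0]] [[481.0, 167.0]] base out [[463.0, 200.0]] line 0, 31 [[271.0, 378.0]] [[377.0, 258.0]]
-0.72 tip [[425.0, 237.0]] clip in/out top [[446.0, 215.0]] [[486.0, 171.0]] base out [[469.0, 205.0]] line 0, 31 [[271.0, 378.0]] [[380.0, 261.0]]
```

View pics/top6e.png

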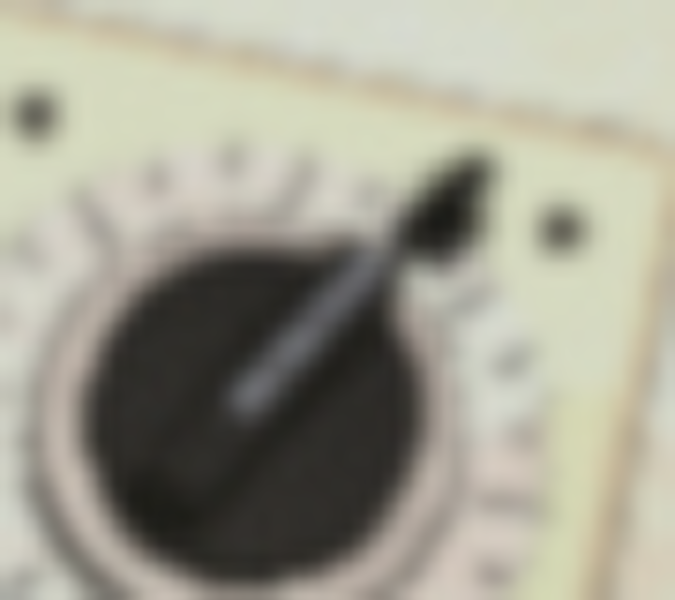

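View pics/side6.png

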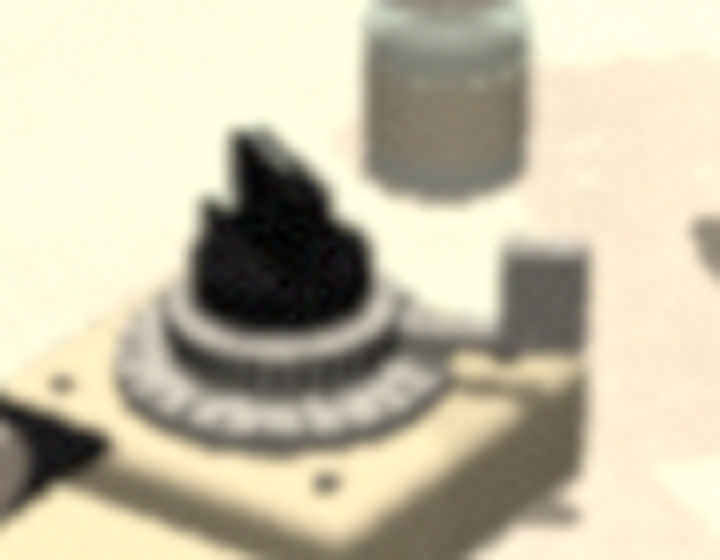

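```bash
cat > fit.py <<'E'
from h import *
ss=12
def rend(polys,x0,y0,w,h,sig=.8):
    m=np.zeros((h*ss,w*ss),np.float32)
    for p in polys: cv2.fillConvexPoly(m,np.int32(np.round(((p-[x0,y0]+.5)*ss-.5)*16)),1,shift=4)
    return cv2.resize(cv2.GaussianBlur(m,(0,0),ss*sig),(w,h),interpolation=cv2.INTER_AREA)
def quad(c,m,l,wd,zs):
    d=np.array([np.cos(m),np.sin(m),0]);n=np.array([-d[1],d[0],0]);c=np.array([c[0],c[1],0])
    return cv2.convexHull(np.float32(proj('top',[c+d*a*l/2+n*b*wd/2+[0,0,z] for a in(-1,1) for b in(-1,1) for z in zs])))[:,0]
def line(g,m0,A=(.608,-.113)):
    # white line on bar, fit bright strip on bar top at z=.137 : start r0,end r1 free
    x0,y0,w,h=296,148,34,34; G=g[y0:y0+h,x0:x0+w]
    A=np.array(A); 
    bar=rend([quad(A,m0,.056,.012,(.137,))],x0,y0,w,h,.01)>.5
    def mod(p):
        cx,cy,m,l=p
        return rend([quad((cx,cy),m,l,.0025,(.137,))],x0,y0,w,h)
    def f(p):
        F=mod(p); X=np.c_[F[bar],np.ones(bar.sum())]; k=np.linalg.lstsq(X,G[bar],rcond=None)[0]; return X@k-G[bar]
    d=np.array([np.cos(m0),np.sin(m0)])
    s=least_squares(f,[*(A+d*.012),m0,.026],diff_step=3e-3,x_scale=[.005,.005,.1,.01])
    c=s.x[:2]; m=s.x[2]; n=np.array([-np.sin(m),np.cos(m)])
    return c,m,s.x[3],s.cost,n
E
python3 - <<'E'
from fit import *
a0=cv2.imread('pics/top0.png').astype(float).mean(2); a5=np.load('top_avg5.npy').mean(2);a6=np.load('top_avg6.npy').mean(2)
for nm,a,m in(('0',a0,2.614),('5',a5,-.631),('6',a6,-.70)):
    c,mm,l,cost,n=line(a,m); print(nm,'centre',c.round(4),'ang',round(mm,3),'len',round(l,4),'cost',round(cost), 'offset of (.608,-.113) from line mm',round(1e3*n@(np.array([.608,-.113])-c),2),'of (.609,-.1135)',round(1e3*n@(np.array([.609,-.1135])-c),2))
# clip free position
x0,y0,w,h=314,148,18,16
yy,xx=np.mgrid[y0:y0+h,x0:x0+w]
for nm,a in(('0',a0),('5',a5)):
    G=a[y0:y0+h,x0:x0+w]; sel=(xx-318)+(157-yy)*.8>-0.5
    sel&=(xx<326)
    for m in(-.68,-.72):
        def f(p):
            F=rend([quad(p[:2],m,.012,.008,(.061,.09))],x0,y0,w,h,p[2]); X=np.c_[F[sel],np.ones(sel.sum())]; k=np.linalg.lstsq(X,G[sel],rcond=None)[0]; return X@k-G[sel]
        s=least_squares(f,[.657,-.155,.8],diff_step=3e-3,x_scale=[.005,.005,.3]); c=s.x[:2]
        for A in((.608,-.113),(.609,-.1135)):
            v=c-np.array(A); print(nm,m,c.round(4),'sig',round(s.x[2],2),'cost',round(s.cost),'r',np.hypot(*v).round(4),'ang',np.arctan2(v[1],v[0]).round(3))
E
```

```text
0 centre [ 0.5979 -0.1072] ang 2.57 len 0.0281 cost 2462 offset of (.608,-.113) from line mm -0.6 of (.609,-.1135) -0.72
5 centre [ 0.617  -0.1195] ang -0.632 len 0.0395 cost 518 offset of (.608,-.113) from line mm -0.05 of (.609,-.1135) 0.14
6 centre [ 0.6169 -0.1203] ang -0.712 len 0.0423 cost 346 offset of (.608,-.113) from line mm -0.28 of (.609,-.1135) -0.0
0 -0.68 [ 0.6538 -0.1523] sig 1.42 cost 3407 r 0.0604 ang -0.71
0 -0.68 [ 0.6538 -0.1523] sig 1.42 cost 3407 r 0.0593 ang -0.715
0 -0.72 [ 0.6537 -0.1523] sig 1.41 cost 3437 r 0.0603 ang -0.71
0 -0.72 [ 0.6537 -0.1523] sig 1.41 cost 3437 r 0.0592 ang -0.715
5 -0.68 [ 0.6536 -0.1521] sig 1.44 cost 4885 r 0.0601 ang -0.71
5 -0.68 [ 0.6536 -0.1521] sig 1.44 cost 4885 r 0.059 ang -0.714
5 -0.72 [ 0.6535 -0.1521] sig 1.43 cost 4931 r 0.06 ang -0.71
5 -0.72 [ 0.6535 -0.1521] sig 1.43 cost 4931 r 0.0589 ang -0.715
```

The pointer line at about -0.71 now runs through the clip centre with under 0.2 mm offset. Next is the ring fin.

```bash
python3 - <<'E'
from fit import *
a=np.load('top_avg6.npy')
x0,y0=302,180
c=np.clip((a[y0:y0+30,x0:x0+34]-20)*1.5,0,255).astype(np.uint8)
c=cv2.resize(c,None,fx=18,fy=18,interpolation=cv2.INTER_CUBIC)
c2=c.copy()
A=np.array([.609,-.1135,0])
for m,col in((3.40,(0,0,255)),(3.44,(0,255,0))):
    d=np.array([np.cos(m),np.sin(m),0])
    p=quad((A+d*.095)[:2],m,.032,.012,(.109,)); cv2.polylines(c2,[np.int32((p-[x0,y0]+.5)*18)],True,col,1)
cv2.imwrite('pics/fin.png',np.vstack([c2])); 
E
```

```text
(no output)
```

View pics/fin.png

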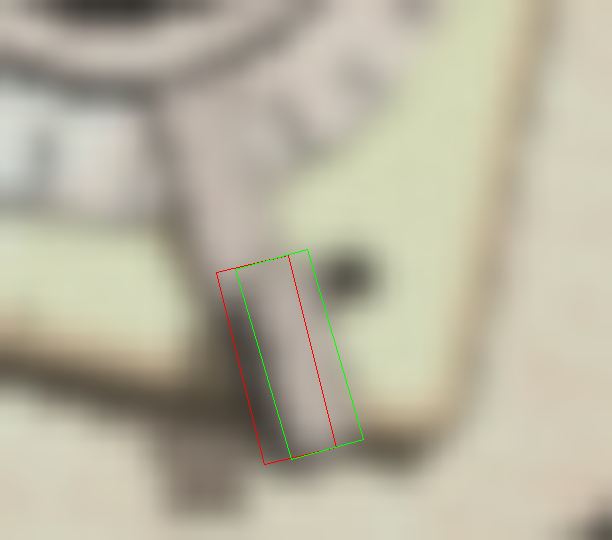

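```bash
python3 - <<'E'
from h import *
print(tri((302+298/18-.5,180+355/18-.5),(215+546/7-.5,150+250/7-.5)))
print(proj('side',[[.5201,-.1399,.109],[.518,-.141,.109]]))
state()
xa=3.437-np.pi/2-np.pi
m=3.437
p=np.array([.611,-.1122,0])+.095*np.array([np.cos(m),np.sin(m),0])
print(xa,p,goal([*p[:2],.28],xa),goal([*p[:2],.152],xa))
E
```

```text
(array([ 0.51951037, -0.14075008,  0.10883696]), np.float64(0.0030086052599368664))
[[292.7198521  185.31277753]
 [293.55048549 185.29083778]]
t 15.5 p [ 0.489  -0.4284  0.298 ] xang -2.2697 ydir [ 1.e-04 -1.e-04 -1.e+00] q [-0.891  0.568  1.372  0.     1.202  1.379] F [0.3 0.6 0.2] T [-0.02  0.02  0.04] g 0.702
-1.2753889803846898 [ 0.52011506 -0.13985731  0.        ] (array([-24.09,   1.8 , -16.18]), array([-1.000e-02, -5.697e+01,  0.000e+00])) (array([-24.09,  14.6 , -16.18]), array([-1.000e-02, -5.697e+01,  0.000e+00]))
```

Emit:
step_arm --series '[{"tx": -3, "ty": 0, "tz": -2, "ax": 0, "ay": -6, "az": 0}, {"tx": -6, "ty": 0, "tz": -4, "ax": 0, "ay": -13, "az": 0}, {"tx": -9, "ty": 0, "tz": -6, "ax": 0, "ay": -20, "az": 0}, {"tx": -12, "ty": 0, "tz": -8, "ax": 0, "ay": -27, "az": 0}, {"tx": -15, "ty": 0, "tz": -10, "ax": 0, "ay": -34, "az": 0}, {"tx": -18, "ty": 0, "tz": -12, "ax": 0, "ay": -41, "az": 0}, {"tx": -21, "ty": 0, "tz": -14, "ax": 0, "ay": -48, "az": 0}, {"tx": -23.3, "ty": 0, "tz": -15.6, "ax": 0, "ay": -54, "az": 0}, {"tx": -24.1, "ty": 0.5, "tz": -16.2, "ax": 0, "ay": -57, "az": 0}, {"tx": -24.1, "ty": 1.8, "tz": -16.2, "ax": 0, "ay": -57, "az": 0}, {"tx": -24.1, "ty": 1.8, "tz": -16.2, "ax": 0, "ay": -57, "az": 0}, {"tx": -24.1, "ty": 1.8, "tz": -16.2, "ax": 0, "ay": -57, "az": 0}]'

```text
time: 16.7
eef_pos: [0.52, -0.1401, 0.28]
tcp_rot: [-1.335, 0.989, -0.989]
wrist_force: [-0.3, -0.2, 0.8]
grip_width: 0.698
```

```bash
python3 - <<'E'
from h import *
from rig import snapshot
state(); xa=-1.2754; print(goal([.5201,-.1399,.152],xa))
b=snapshot('side')[:,:,::-1]
cv2.imwrite("pics/side7.png",cv2.resize(b[130:225,225:325],None,fx=6,fy=6,interpolation=cv2.INTER_CUBIC))
E
```

```text
t 16.7 p [ 0.52   -0.1401  0.28  ] xang -1.2756 ydir [-2.e-04  1.e-04 -1.e+00] q [-0.471  0.443  1.676 -0.     1.023  0.805] F [-0.3 -0.2  0.8] T [-0.02  0.01  0.01] g 0.698
(array([-0.02, 12.8 ,  0.02]), array([ 0.01, -0.01, -0.01]))
```

View pics/side7.png

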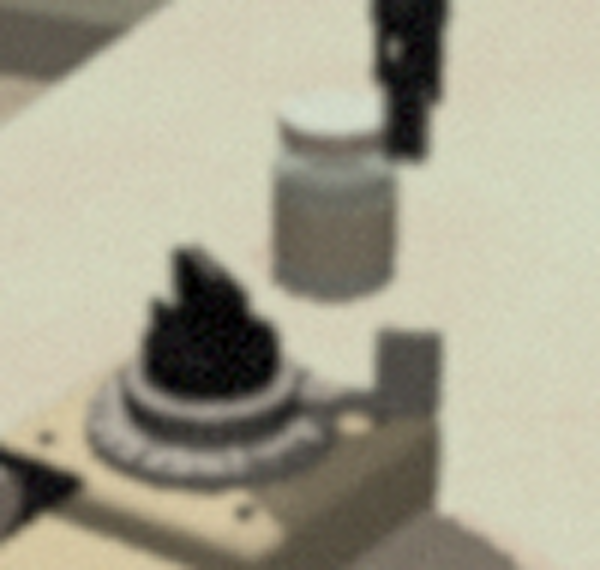

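The finger at (407,150) sits straight above the fin at (408,370), so I'll go down and close.

Emit:
step_arm --series '[{"tx": 0, "ty": 3, "tz": 0, "ax": 0, "ay": 0, "az": 0}, {"tx": 0, "ty": 6, "tz": 0, "ax": 0, "ay": 0, "az": 0}, {"tx": 0, "ty": 9, "tz": 0, "ax": 0, "ay": 0, "az": 0}, {"tx": 0, "ty": 11, "tz": 0, "ax": 0, "ay": 0, "az": 0}, {"tx": 0, "ty": 12.3, "tz": 0, "ax": 0, "ay": 0, "az": 0}, {"tx": 0, "ty": 12.8, "tz": 0, "ax": 0, "ay": 0, "az": 0}, {"tx": 0, "ty": 12.8, "tz": 0, "ax": 0, "ay": 0, "az": 0}]'

```text
time: 17.45
eef_pos: [0.5201, -0.1404, 0.1519]
tcp_rot: [-1.334, 0.989, -0.989]
wrist_force: [-0.1, -0.3, 0.3]
grip_width: 0.698
```

Emit:
step_arm --series '[{"tx": 0, "ty": 0, "tz": 0, "ax": 0, "ay": 0, "az": 0}, {"tx": 0, "ty": 0, "tz": 0, "ax": 0, "ay": 0, "az": 0}, {"tx": 0, "ty": 0, "tz": 0, "ax": 0, "ay": 0, "az": 0}, {"tx": 0, "ty": 0, "tz": 0, "ax": 0, "ay": 0, "az": 0}, {"tx": 0, "ty": 0, "tz": 0, "ax": 0, "ay": 0, "az": 0}, {"tx": 0, "ty": 0, "tz": 0, "ax": 0, "ay": 0, "az": 0}, {"tx": 0, "ty": 0, "tz": 0, "ax": 0, "ay": 0, "az": 0}, {"tx": 0, "ty": 0, "tz": 0, "ax": 0, "ay": 0, "az": 0}]' --fingers 0 --grip_force 40

```text
time: 18.25
eef_pos: [0.5202, -0.1403, 0.1528]
tcp_rot: [-1.335, 0.987, -0.99]
wrist_force: [-1.8, 0.9, 5.8]
grip_width: 0.133
```

```bash
python3 - <<'E'
from h import *
from rig import readout
state()
o=readout.get_obs(); M=R.from_rotvec(o['tcp_rot']).as_matrix(); p0=np.array(o['eef_pos'])
C=np.array([.611,-.1122])
v=p0[:2]-C; print('r',np.hypot(*v),'ang',np.arctan2(v[1],v[0])%(2*np.pi))
for deg in range(4,72,4):
    t=-np.radians(deg); Rz=np.array([[np.cos(t),-np.sin(t)],[np.sin(t),np.cos(t)]])
    q=np.append(C+Rz@v,p0[2]); print(deg,(M.T@(q-p0)*100).round(2))
E
```

```text
t 18.25 p [ 0.5202 -0.1403  0.1528] xang -1.2751 ydir [ 1.3e-03 -8.0e-04 -1.0e+00] q [-0.471  0.641  1.773 -0.     0.726  0.804] F [-1.8  0.9  5.8] T [0.04 0.1  0.09] g 0.133
r 0.09501003897192335 ang 3.4415871989254936
4 [-0.66 -0.    0.02]
8 [-1.32 -0.    0.09]
12 [-1.98 -0.    0.2 ]
16 [-2.62 -0.    0.36]
20 [-3.25 -0.    0.56]
24 [-3.87 -0.    0.8 ]
28 [-4.47 -0.    1.09]
32 [-5.04 -0.    1.42]
36 [-5.59 -0.    1.79]
40 [-6.12 -0.    2.2 ]
44 [-6.61 -0.    2.64]
48 [-7.07 -0.    3.11]
52 [-7.5  -0.    3.62]
56 [-7.89 -0.    4.15]
60 [-8.25 -0.    4.72]
64 [-8.56 -0.    5.3 ]
68 [-8.83 -0.    5.9 ]
```

Emit:
step_arm --series '[{"tx": -0.33, "ty": 0, "tz": 0, "ax": 0, "ay": 2, "az": 0}, {"tx": -0.66, "ty": 0, "tz": 0.02, "ax": 0, "ay": 4, "az": 0}, {"tx": -1.32, "ty": 0, "tz": 0.09, "ax": 0, "ay": 8, "az": 0}, {"tx": -1.98, "ty": 0, "tz": 0.2, "ax": 0, "ay": 12, "az": 0}, {"tx": -2.62, "ty": 0, "tz": 0.36, "ax": 0, "ay": 16, "az": 0}, {"tx": -3.25, "ty": 0, "tz": 0.56, "ax": 0, "ay": 20, "az": 0}, {"tx": -3.87, "ty": 0, "tz": 0.8, "ax": 0, "ay": 24, "az": 0}, {"tx": -4.47, "ty": 0, "tz": 1.09, "ax": 0, "ay": 28, "az": 0}, {"tx": -5.04, "ty": 0, "tz": 1.42, "ax": 0, "ay": 32, "az": 0}, {"tx": -5.59, "ty": 0, "tz": 1.79, "ax": 0, "ay": 36, "az": 0}, {"tx": -6.12, "ty": 0, "tz": 2.2, "ax": 0, "ay": 40, "az": 0}, {"tx": -6.61, "ty": 0, "tz": 2.64, "ax": 0, "ay": 44, "az": 0}, {"tx": -7.07, "ty": 0, "tz": 3.11, "ax": 0, "ay": 48, "az": 0}, {"tx": -7.5, "ty": 0, "tz": 3.62, "ax": 0, "ay": 52, "az": 0}, {"tx": -7.89, "ty": 0, "tz": 4.15, "ax": 0, "ay": 56, "az": 0}, {"tx": -7.89, "ty": 0, "tz": 4.15, "ax": 0, "ay": 56, "az": 0}, {"tx": -7.89, "ty": 0, "tz": 4.15, "ax": 0, "ay": 56, "az": 0}]'

```text
time: 19.95
eef_pos: [0.5372, -0.0526, 0.1528]
tcp_rot: [-0.804, 1.69, -1.692]
wrist_force: [-1.1, -0.4, 6.4]
grip_width: 0.131
```

```bash
cat > arc.py <<'E'
from h import *
from rig import readout
import sys
state()
o=readout.get_obs(); M=R.from_rotvec(o['tcp_rot']).as_matrix(); p0=np.array(o['eef_pos'])
C=np.array([.611,-.1122])
v=p0[:2]-C; a=np.arctan2(v[1],v[0])%(2*np.pi); print('r',np.hypot(*v),'ang',a,'to stop 2.293 deg',np.degrees(a-2.293),'xang-implied ang',np.arctan2(M[1,0],M[0,0])-np.pi/2+2*np.pi)
f=np.array(o['wrist_force'])@M; print('tool force',f.round(1))
for deg in range(2,18,2):
    t=-np.radians(deg); Rz=np.array([[np.cos(t),-np.sin(t)],[np.sin(t),np.cos(t)]])
    q=np.append(C+Rz@v,p0[2]); print(deg,(M.T@(q-p0)*100).round(2))
E
python3 arc.py
```

```text
t 19.95 p [ 0.5372 -0.0526  0.1528] xang -2.253 ydir [ 1.9e-03 -5.0e-04 -1.0e+00] q [-0.305  0.642  1.771  0.     0.727  1.948] F [-1.1 -0.4  6.4] T [-0.11  0.13 -0.09] g 0.131
r 0.09480843514787216 ang 2.4622235406146014 to stop 2.293 deg 9.695794671477323 xang-implied ang 2.459414109231559
tool force [ 1.  -6.4 -0.5]
2 [-0.33  0.    0.  ]
4 [-0.66  0.    0.02]
6 [-0.99  0.    0.05]
8 [-1.32  0.    0.09]
10 [-1.65  0.    0.14]
12 [-1.97  0.    0.2 ]
14 [-2.29  0.    0.28]
16 [-2.61  0.    0.36]
```

Emit:
step_arm --series '[{"tx": -0.33, "ty": 0, "tz": 0, "ax": 0, "ay": 2, "az": 0}, {"tx": -0.66, "ty": 0, "tz": 0.02, "ax": 0, "ay": 4, "az": 0}, {"tx": -0.99, "ty": 0, "tz": 0.05, "ax": 0, "ay": 6, "az": 0}, {"tx": -1.32, "ty": 0, "tz": 0.09, "ax": 0, "ay": 8, "az": 0}, {"tx": -1.5, "ty": 0, "tz": 0.12, "ax": 0, "ay": 9, "az": 0}, {"tx": -1.65, "ty": 0, "tz": 0.14, "ax": 0, "ay": 10, "az": 0}, {"tx": -1.81, "ty": 0, "tz": 0.17, "ax": 0, "ay": 11, "az": 0}, {"tx": -1.81, "ty": 0, "tz": 0.17, "ax": 0, "ay": 11, "az": 0}]'

```text
time: 20.75
eef_pos: [0.5481, -0.0413, 0.1528]
tcp_rot: [-0.67, 1.812, -1.818]
wrist_force: [-5.4, -7.4, 8.5]
grip_width: 0.131
```

```bash
python3 arc.py
```

```text
t 20.75 p [ 0.5481 -0.0413  0.1528] xang -2.4382 ydir [-0.003  -0.0043 -1.    ] q [-0.276  0.651  1.743 -0.007  0.749  2.167] F [-5.4 -7.4  8.5] T [-0.99  0.7   0.85] g 0.131
r 0.0947746828241352 ang 2.296000703562199 to stop 2.293 deg 0.17192764968386523 xang-implied ang 2.274142319292208
tool force [ 9.  -8.5  2.1]
2 [-0.33 -0.   -0.  ]
4 [-0.66 -0.    0.01]
6 [-0.99 -0.    0.03]
8 [-1.32 -0.01  0.06]
10 [-1.65 -0.01  0.11]
12 [-1.97 -0.01  0.16]
14 [-2.3  -0.01  0.23]
16 [-2.62 -0.01  0.31]
```

Emit:
step_arm --series '[{"tx": -0.35, "ty": 0, "tz": 0, "ax": 0, "ay": 0, "az": 0}, {"tx": -0.35, "ty": 0, "tz": 0, "ax": 0, "ay": 0, "az": 0}, {"tx": -0.35, "ty": 0, "tz": 0, "ax": 0, "ay": 0, "az": 0}]'

```text
time: 21.05
eef_pos: [0.5486, -0.0409, 0.1527]
tcp_rot: [-0.678, 1.813, -1.819]
wrist_force: [-12.6, -16.2, 11.7]
grip_width: 0.134
```

```bash
python3 arc.py | head -4
```

```text
t 21.05 p [ 0.5486 -0.0409  0.1527] xang -2.4369 ydir [-0.0085 -0.0068 -0.9999] q [-0.274  0.653  1.739 -0.013  0.756  2.172] F [-12.6 -16.2  11.7] T [-2.27  1.43  0.78] g 0.134
r 0.09474183825745179 ang 2.289733549304667 to stop 2.293 deg -0.1871538388301566 xang-implied ang 2.2754683040751846
tool force [ 20.2 -11.5   4.2]
2 [-0.33 -0.    0.  ]
```

Emit:
step_arm --series '[{"tx": 0.3, "ty": 0, "tz": 0, "ax": 0, "ay": 0, "az": 0}, {"tx": 0.3, "ty": 0, "tz": 0, "ax": 0, "ay": 0, "az": 0}]'

```text
time: 21.25
eef_pos: [0.5482, -0.0413, 0.1528]
tcp_rot: [-0.67, 1.813, -1.818]
wrist_force: [-6.1, -7.9, 9.0]
grip_width: 0.131
```

Emit:
step_arm --series '[{"tx": 0, "ty": 0, "tz": 0, "ax": 0, "ay": 0, "az": 0}, {"tx": 0, "ty": 0, "tz": 0, "ax": 0, "ay": 0, "az": 0}, {"tx": 0, "ty": 0, "tz": 0, "ax": 0, "ay": 0, "az": 0}, {"tx": 0, "ty": 0, "tz": 0, "ax": 0, "ay": 0, "az": 0}, {"tx": 0, "ty": -2, "tz": 0, "ax": 0, "ay": 0, "az": 0}, {"tx": 0, "ty": -5, "tz": 0, "ax": 0, "ay": 0, "az": 0}, {"tx": 0, "ty": -9, "tz": 0, "ax": 0, "ay": 0, "az": 0}, {"tx": 0, "ty": -13, "tz": 0, "ax": 0, "ay": 0, "az": 0}, {"tx": 0, "ty": -14, "tz": 0, "ax": 0, "ay": 0, "az": 0}, {"tx": 0, "ty": -14, "tz": 0, "ax": 0, "ay": 0, "az": 0}]' --fingers 0.6

```text
time: 22.25
eef_pos: [0.5506, -0.0392, 0.2937]
tcp_rot: [-0.656, 1.814, -1.819]
wrist_force: [-0.5, -0.9, -0.6]
grip_width: 0.602
```

```bash
python3 - <<'E'
from h import *
state(); print(goal([.49,-.43,.293],-2.44))
E
```

```text
t 22.25 p [ 0.5506 -0.0392  0.2937] xang -2.4446 ydir [ 0.0043 -0.001  -1.    ] q [-0.274  0.441  1.631  0.     1.065  2.171] F [-0.5 -0.9 -0.6] T [ 0.   -0.05 -0.03] g 0.602
(array([29.73,  0.08, 26.08]), array([-0.21, -0.26, -0.15]))
```

Emit:
step_arm --series '[{"tx": 2.4, "ty": 0, "tz": 2.1, "ax": 0, "ay": 0, "az": 0}, {"tx": 5.4, "ty": 0, "tz": 4.7, "ax": 0, "ay": 0, "az": 0}, {"tx": 8.4, "ty": 0, "tz": 7.4, "ax": 0, "ay": 0, "az": 0}, {"tx": 11.4, "ty": 0, "tz": 10, "ax": 0, "ay": 0, "az": 0}, {"tx": 14.4, "ty": 0, "tz": 12.6, "ax": 0, "ay": 0, "az": 0}, {"tx": 17.4, "ty": 0, "tz": 15.2, "ax": 0, "ay": 0, "az": 0}, {"tx": 20.4, "ty": 0, "tz": 17.9, "ax": 0, "ay": 0, "az": 0}, {"tx": 23.4, "ty": 0, "tz": 20.5, "ax": 0, "ay": 0, "az": 0}, {"tx": 26.4, "ty": 0, "tz": 23.1, "ax": 0, "ay": 0, "az": 0}, {"tx": 28.7, "ty": 0, "tz": 25.1, "ax": 0, "ay": 0, "az": 0}, {"tx": 29.7, "ty": 0, "tz": 26, "ax": 0, "ay": 0, "az": 0}, {"tx": 29.7, "ty": 0, "tz": 26, "ax": 0, "ay": 0, "az": 0}]'

```text
time: 23.45
eef_pos: [0.4879, -0.4301, 0.2896]
tcp_rot: [-0.659, 1.823, -1.816]
wrist_force: [-0.1, 1.1, -1.2]
grip_width: 0.598
```

```bash
python3 - <<'E'
from fit import *
from rig import snapshot
state()
a=np.mean([snapshot('top').astype(float) for _ in range(8)],0)[:,:,::-1]
np.save('top_avg8.npy',a); cv2.imwrite('pics/top8.png',a)
x0,y0=280,138
c=np.clip((a[y0:y0+70,x0:x0+65]-20)*1.5,0,255).astype(np.uint8)
c=cv2.resize(c,None,fx=8.5,fy=8.5,interpolation=cv2.INTER_CUBIC)
A=np.array([.609,-.1135,0]); d=np.array([np.cos(2.293),np.sin(2.293),0])
p=quad((A+d*.095)[:2],2.293,.032,.012,(.109,)); cv2.polylines(c,[np.int32((p-[x0,y0]+.5)*8.5)],True,(0,255,0),1)
cv2.imwrite('pics/top8e.png',c)
for k in(6,8):
    print(line(np.load(f'top_avg{k}.npy').mean(2),-.70)[:4])
o=cv2.imread('pics/top0.png').astype(int)
E
```

```text
t 23.45 p [ 0.4879 -0.4301  0.2896] xang -2.4473 ydir [-0.002   0.0027 -1.    ] q [-0.894  0.578  1.377  0.     1.189  1.553] F [-0.1  1.1 -1.2] T [ 0.02 -0.04 -0.02] g 0.598
(array([ 0.6169352 , -0.12034092]), np.float64(-0.7116400519837733), np.float64(0.042339727302660266), np.float64(346.40902333629384))
(array([ 0.61660143, -0.12006802]), np.float64(-0.710948099447379), np.float64(0.04161257548477484), np.float64(368.447439212222))[ WARN:0@7.221] global loadsave.cpp:1063 imwrite_ Unsupported depth image for selected encoder is fallbacked to CV_8U.
```

View pics/top8e.png

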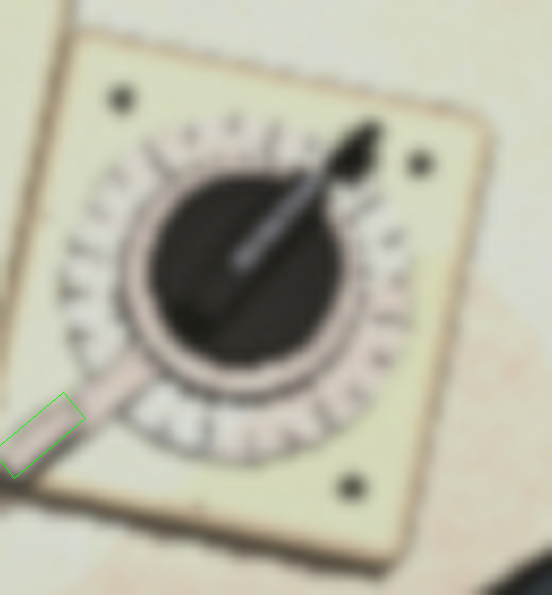

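View pics/top8.png

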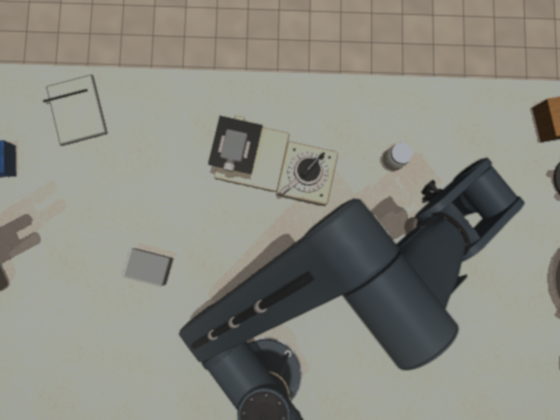

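```bash
python3 - <<'E'
from rig import snapshot
import cv2
cv2.imwrite('pics/side8.png',snapshot('side')[:,:,::-1])
E
```

```text
(no output)
```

View pics/side8.png

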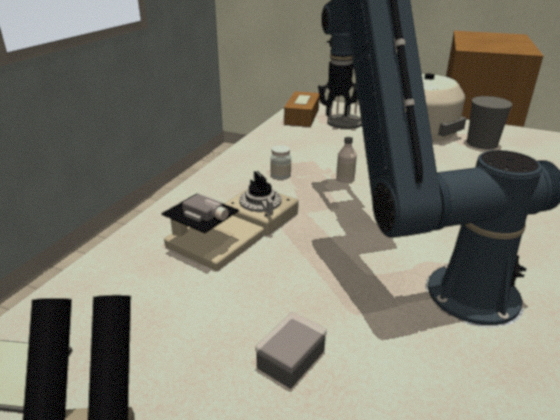

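The bottle (346,160), jar (281,163) and tip box (291,348) are all where they started, and the gripper is clear above the bottle.

```bash
python3 -c "
from rig import ctrl
print(ctrl.job_done())"
```

```text
the job is handed in; nothing more can be done
None
```

The knob is set to the marker clip and the lock ring is tight against its stop. I handed the job in at about 24 s of the 64 s limit.

- **Knob:** I turned it about 190° clockwise in two grips. I stopped it a little short, backed off to check from above, then regripped for a 4° trim. In the last top view the white line on the bar points at −0.711 rad and the clip sits at about −0.71 rad. The gripper's own angle gave −0.70 rad, so the two readings differ by about 0.01 rad.
- **Lock ring:** I swung it about 66° clockwise. At the expected stop angle the push rose from 1 to 20 N with almost no further movement. The last picture shows the fin on the outline I predicted for the stop.
- **Knob after locking:** its angle read −0.712 before I turned the ring and −0.711 after, so the ring did not move it.
- **Surroundings:** the bottle, jar and tip box are where they were in the first pictures, and I saw no shift in the clip. The gripper is open and touching nothing.

**Checks that disagreed:**
- The knob axis differed by 2–6 mm between the top-camera measurements and the gripper. I judged the knob and clip alignment within the same camera view.
- The clip's outline fitted about 4 mm too close to the axis, probably because of its shadow.
- My first move call was refused for missing keys, and nothing moved.

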